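# Sweep the analyser's loading bed and load the sorted sample carriers

## Task

Use the brush, not the gripper itself, to sweep all the broken pellet chunks off the analyser's loading bed into its scrap tray, and stand the brush back upright in its rest the way it stood. Only then load the bed: set every green-tagged sample carrier upright on a black outline of its own, centred and lengthwise along it, and set every red-tagged carrier upright in a nest of its own in the red-ribbed reject rack. Leave the other things on the bench where they are.

Things in the scene. Friction and masses are not known exactly. Their poses are not given: they have to be found in the camera images.
- bed: Fixed loading bed of a pellet analyser. Origin: bottom centre, on the bench. Flat aluminium top at z 60 mm, inside x -130..+130, y -100..+100 mm. Blue fences 12 mm thick: back (-x) up to z 87 mm, both y sides up to z 90 mm. Open at +x, where the top drops at x = +130 mm into the scrap tray. +x is the sweeping direction, bed to tray
- tray (a point): Centre of the floor of the grey scrap tray, fixed to the bed: inside, bed x 130..260 and y -100..+100 mm, floor at z 6 mm, its three blue outer walls up to z 90 mm. A white console 110 mm high stands beyond it (bed x 270..340 mm)
- outline0 (a point): Centre of a thin black printed outline, 78 mm (bed x) by 52 mm (bed y), on the bed top; one of three in a row along bed x, at bed x -82 mm
- outline1 (a point): The same, at bed x 0
- outline2 (a point): The same, at bed x +82 mm
- reject_rack: Fixed low white rack with red ribs; two nests in a row along its x axis. Origin: bottom centre. 183 x 66 mm, ribs 5 mm thick and 16 mm high; nest floors at z 6 mm
- nest0 (a point): Centre of the floor of a reject nest, inside 84 mm (rack x) by 56 mm (rack y), rim 10 mm above the floor
- nest1 (a point): The same: the other nest
- brush_rest: Fixed grey open tray, 60 mm (x) by 150 mm (y), 14 mm high, walls 4 mm, floor 4 mm up: where the brush stands. Origin: bottom centre
- brush: Upright block brush, 0.2 to 0.3 kg, standing on its bristles in the rest. Origin: centre of the bristles' lower face. Dark rigid bristles 26 mm (x) by 110 mm (y), z 0..40 mm; wooden head 30 x 120 mm, z 40..58 mm; yellow grip 26 mm thick (x), 60 mm wide (y), z 58..110 mm. Grasp the grip from above across its x; sweep along its x
- pass0: Grey sample carrier with a GREEN tag (accepted), 70 mm (x) by 40 mm (y) by 40 mm high, about 0.15 kg, z up. Origin: centre of its underside. Starts on the bench left of the bed. May be absent
- pass1: Grey sample carrier with a GREEN tag (accepted), 70 mm (x) by 40 mm (y) by 40 mm high, about 0.15 kg, z up. Origin: centre of its underside. Starts on the bench left of the bed. May be absent
- pass2: Grey sample carrier with a GREEN tag (accepted), 70 mm (x) by 40 mm (y) by 40 mm high, about 0.15 kg, z up. Origin: centre of its underside. Starts on the bench left of the bed. May be absent
- reject0: Grey sample carrier with a RED tag (rejected), 70 mm (x) by 40 mm (y) by 40 mm high, about 0.15 kg, z up. Origin: centre of its underside. Starts on the bench left of the bed. May be absent
- reject1: Grey sample carrier with a RED tag (rejected), 70 mm (x) by 40 mm (y) by 40 mm high, about 0.15 kg, z up. Origin: centre of its underside. Starts on the bench left of the bed. May be absent
- scrap0: Brown chunk of broken sample pellet, about 40 x 30 mm and 24 to 28 mm high, 50 g, lying on the bed at the start. Origin: its centre. May be absent
- scrap1: Brown chunk of broken sample pellet, about 40 x 30 mm and 24 to 28 mm high, 50 g, lying on the bed at the start. Origin: its centre. May be absent
- scrap2: Brown chunk of broken sample pellet, about 40 x 30 mm and 24 to 28 mm high, 50 g, lying on the bed at the start. Origin: its centre. May be absent
- scrap3: Brown chunk of broken sample pellet, about 40 x 30 mm and 24 to 28 mm high, 50 g, lying on the bed at the start. Origin: its centre. May be absent
- scrap4: Brown chunk of broken sample pellet, about 40 x 30 mm and 24 to 28 mm high, 50 g, lying on the bed at the start. Origin: its centre. May be absent
- dish: Bystander: clear flat dish, 84 mm across, 16 mm high; origin: bottom centre
- marker: Bystander: blue marker pen lying down, 130 mm long, 16 mm thick; origin: underside, mid-length
- amber_jar: Bystander: amber jar, white lid, 64 mm across, 70 mm high; origin: bottom centre

How it is judged:
On the way, in this order (a step that is already met when the one before it is completed fails the run):
1. the brush is brought down onto the bed (x of brush in the frame of bed between -0.13 and 0.15 m and y of brush in the frame of bed between -0.1 and 0.1 m and z of brush in the frame of bed below 0.08 m), for 0.1 s.
2. all chunks lie in the scrap tray, with no green carrier on the bed yet (x of scrap0 in the frame of bed between 0.13 and 0.262 m and y of scrap0 in the frame of bed between -0.102 and 0.102 m and z of each of scrap0, scrap1, scrap2, scrap3, scrap4 in the frame of bed below 0.058 m and x of scrap1 in the frame of bed between 0.13 and 0.262 m and y of scrap1 in the frame of bed between -0.102 and 0.102 m and x of scrap2 in the frame of bed between 0.13 and 0.262 m and y of scrap2 in the frame of bed between -0.102 and 0.102 m and x of scrap3 in the frame of bed between 0.13 and 0.262 m and y of scrap3 in the frame of bed between -0.102 and 0.102 m and x of scrap4 in the frame of bed between 0.13 and 0.262 m and y of scrap4 in the frame of bed between -0.102 and 0.102 m and (horizontal distance between pass0 and outline1 above 0.17 m or y of pass0 in the frame of bed above 0.112 m or y of pass0 in the frame of bed below -0.112 m) and (horizontal distance between pass1 and outline1 above 0.17 m or y of pass1 in the frame of bed above 0.112 m or y of pass1 in the frame of bed below -0.112 m) and (horizontal distance between pass2 and outline1 above 0.17 m or y of pass2 in the frame of bed above 0.112 m or y of pass2 in the frame of bed below -0.112 m)), for 0.2 s.
3. the brush stands in its rest again, with no green carrier on the bed yet (horizontal distance between brush and brush_rest below 0.025 m and angle between brush's own z axis and vertical below 0.12 rad and height (world z) of brush below 0.012 m and angle between the x axis of brush and the x axis of brush_rest, either way round below 0.35 rad and (horizontal distance between pass0 and outline1 above 0.17 m or y of pass0 in the frame of bed above 0.112 m or y of pass0 in the frame of bed below -0.112 m) and (horizontal distance between pass1 and outline1 above 0.17 m or y of pass1 in the frame of bed above 0.112 m or y of pass1 in the frame of bed below -0.112 m) and (horizontal distance between pass2 and outline1 above 0.17 m or y of pass2 in the frame of bed above 0.112 m or y of pass2 in the frame of bed below -0.112 m)), for 0.2 s.
At the end, for the whole second after the job is handed in: Chunks in the tray; brush upright in its rest within 25 mm and 20 degrees; each green carrier upright on the bed within 15 mm of an outline's centre, each red one within 15 mm of a nest's centre, all within 0.2 rad of the outline's or rack's length; all at rest (x of scrap0 in the frame of bed between 0.13 and 0.262 m and y of scrap0 in the frame of bed between -0.102 and 0.102 m and z of each of scrap0, scrap1, scrap2, scrap3, scrap4 in the frame of bed below 0.058 m and x of scrap1 in the frame of bed between 0.13 and 0.262 m and y of scrap1 in the frame of bed between -0.102 and 0.102 m and x of scrap2 in the frame of bed between 0.13 and 0.262 m and y of scrap2 in the frame of bed between -0.102 and 0.102 m and x of scrap3 in the frame of bed between 0.13 and 0.262 m and y of scrap3 in the frame of bed between -0.102 and 0.102 m and x of scrap4 in the frame of bed between 0.13 and 0.262 m and y of scrap4 in the frame of bed between -0.102 and 0.102 m and horizontal distance between brush and brush_rest below 0.025 m and angle between each of brush, pass0, pass1, pass2, reject0, reject1's own z axis and vertical below 0.12 rad and height (world z) of brush below 0.012 m and angle between the x axis of brush and the x axis of brush_rest, either way round below 0.35 rad and linear speed of each of brush, pass0, pass1, pass2, reject0, reject1 below 0.03 m/s and (horizontal distance between pass0 and outline0 below 0.015 m or horizontal distance between pass0 and outline1 below 0.015 m or horizontal distance between pass0 and outline2 below 0.015 m) and angle between the x axis of each of pass0, pass1, pass2 and the x axis of bed, either way round below 0.2 rad and z of pass0 in the frame of bed between 0.054 and 0.066 m and (horizontal distance between pass1 and outline0 below 0.015 m or horizontal distance between pass1 and outline1 below 0.015 m or horizontal distance between pass1 and outline2 below 0.015 m) and z of pass1 in the frame of bed between 0.054 and 0.066 m and (horizontal distance between pass2 and outline0 below 0.015 m or horizontal distance between pass2 and outline1 below 0.015 m or horizontal distance between pass2 and outline2 below 0.015 m) and z of pass2 in the frame of bed between 0.054 and 0.066 m and (horizontal distance between reject0 and nest0 below 0.015 m or horizontal distance between reject0 and nest1 below 0.015 m) and angle between the x axis of each of reject0, reject1 and the x axis of reject_rack, either way round below 0.2 rad and z of reject0 in the frame of reject_rack between 0 and 0.012 m and (horizontal distance between reject1 and nest0 below 0.015 m or horizontal distance between reject1 and nest1 below 0.015 m) and z of reject1 in the frame of reject_rack between 0 and 0.012 m); the robot touches nothing.
It fails at once if the gripper or arm touches a chunk (contact force between any of the fingers, the arm and scrap0 above 1 N or contact force between any of the fingers, the arm and scrap1 above 1 N or contact force between any of the fingers, the arm and scrap2 above 1 N or contact force between any of the fingers, the arm and scrap3 above 1 N or contact force between any of the fingers, the arm and scrap4 above 1 N).
It fails at once if a bystander is moved more than 30 mm (distance of any of dish, marker, amber_jar from where it was at the start of the episode above 0.03 m).
Of pass0, pass1, pass2, reject0, reject1 only 3 to 5 are there at a start; the rules pass over those that are not, and their reading is None.
Of scrap0, scrap1, scrap2, scrap3, scrap4 only 3 to 5 are there at a start; the rules pass over those that are not, and their reading is None.
At some moment in a run one of pass0, pass1, pass2, reject0, reject1 may be knocked a few centimetres aside while the robot is not near it.
It also fails if it takes over 210 s, if anything falls off the work surface, if the arm or the gripper's body presses on something with over 40 N, if the wrist force passes 120 N, or if a joint passes its speed limit or range.

## Robot

A 6-joint arm with a two-finger parallel gripper is mounted at the origin on the work surface. World frame = base frame: x ahead of the robot, y to its left, z up, the work surface at z = 0. Lengths are in m, angles in rad, forces in N, time in s.
With the tool pointing down it reaches from about 0.25 to 0.775 m from the base axis. Payload 4 kg.
Tool frame: the origin (TCP) lies on the centre line of the jaws, within the pads' length; the fingertips stand robot.tips_ahead ahead of it and the grasp point (between the pads) lies 8 mm behind it (robot.tips_ahead is the distance from the TCP to the fingertips, in m); z points along the fingers, y is the line along which they close (so a half turn about z gives the same grasp; the last joint's range is limited). The gripper opens to 94 mm and grips with 3 to 60 N. Pads are 16 mm wide; open, the fingers measure 119 mm over their backs; the gripper's body (75 mm by 177 mm) begins 78 mm behind the grasp point.
Start: joints at [-1.219, 0.087, 1.371, -0, 1.684, -0.103], TCP at [0.242, -0.494, 0.217] pointing down, gripper open.
Joint ranges: [-3.1, 3.1], [-0.76, 2.03], [0.27, 2.55], [-1.08, 4.22], [0.17, 2.65], [-2.57, 2.57]. Speed limits (rad/s): [2.79, 2.79, 3.14, 3.14, 3.14, 3.14].

## Interface

Orientations are given as [roll, pitch, yaw] about the fixed x, y, z axes, in that order (R = Rz(yaw) Ry(pitch) Rx(roll)).
In Python, from bench import robot, snapshot, close_job, spotter gives the robot as it stands. The module is installed in compiled form; this text tells all that it offers.
- The arm moves only by the tool servo_tool, never from a script. Its argument "commands" is one flat list of numbers, 7 for each row, row after row: the shift along the tool's x, y, z in m, then the turn, a rotation vector about the tool's x, y, z in degrees, then the finger opening in m, from 0 to 0.094. In form: [x, y, z, ax, ay, az, grip, x, y, z, ax, ay, az, grip, ...]. A call has 1 to 10 rows; each row is the pose to reach, as a shift and turn from the pose commanded when the call began, along the tool's axes at that moment; what a row does not reach only later rows make up. A row lasts 1/8 s, in which the tool goes at most 62.5 mm and 10.7 degrees, less where a joint would pass 70% of its speed; a pose out of reach is approached as far as the arm can. A call with a gripper value outside its range is refused whole. The fingers move at their own pace and stop on an object; the grip force is fixed at half the most. Time passes only in rows, so rows that repeat a pose let the fingers close. It gives the time, the measured TCP pose, the force, the opening and the grip force at its end, in the units of the state.
- robot.get_obs(): the state, without advancing time (a new reading comes with each control period).
- snapshot(name): name is "scene" or "top" or "wrist"; returns a dict with "img" (420x560x3 uint8, blue, green, red), "camera_matrix" (3x3 intrinsics, pixels), "k1" (the pictures are not rectified: a ray, as slopes to the right and down, at radius r is drawn at 1 + k1 r^2 times it, then the intrinsics apply), "extrinsics" (4x4, takes a point from camera to world coordinates); the wrist camera has in their place "hand_eye" (4x4, takes a point from camera to tool coordinates, whose origin is the TCP and whose axes are the flange's). Camera axes: x right, y down, z forward; pixel columns grow to the right and rows downward; lengths in m; the calibration is good to about 2 mm. A picture is of the moment at which its call begins: read the wrist's pose just before it. There is no depth.
- close_job(): hands the job in; it is judged then, once.
Trained networks look in a picture, given as the dict that the camera call returned (one of the last four; its "shot" number tells which), for a name from the list of things; names that differ only in an ending like _2 or _b are one class to them, and where a whole thing is asked for, a point or a joint stands for the part that bears it (a point fixed in the world has none). Each returns a list of dicts, best first, with "conf" (0 to 1); they miss things now and then, are a little off and sometimes report something else, mostly with a low value. They report only what shows in the picture. A call takes as long as a camera call.
- spotter.trace(name, picture): "region" (420x560 bool, what is visible of it) and "box" ([left, top, width, height] in pixels, round what is visible of it).
The state is a dict: "time": time; "joint_positions": joint angles; "qvel": joint speeds; "joint_torque": joint torques, N m; "tool_pos": TCP position; "ee_rot": TCP orientation; "wrist_force": force on the tool from outside, world axes, zero at the start; "wrist_torque": the same for the moment, N m; "width": finger opening in m; "finger_force": force on a finger pad.
Only numpy, scipy, OpenCV 4.12 (cv2) and the standard library are available. Lean on these libraries where they do the work, as an engineer would, in place of code of your own. Each camera call takes 0.05 s, during which the arm holds its last target. There are 200 camera calls.

## Working session

There is one attempt and no reset: what is moved stays moved. The work goes in short steps, Python scripts to look and compute and a tool call to move; the robot and the scene stay as the last step left them, time stands still between calls to the robot, and variables do not carry over. Pictures are saved under pics/ and viewed, at most 14 in all, crops included, and the job is handed in when it is done.

Besides the shell and the picture viewer there is one more tool, called after "Emit:" by a JSON object that holds its "name" and its "arguments". servo_tool: Moves the arm, as the interface text tells. Its arguments: {"type":"object","properties":{"commands":{"type":"array","items":{"type":"number"}}},"required":["commands"]}

```bash
mkdir -p pics; python3 - <<'E'
from bench import robot, snapshot
import cv2, numpy as np
o=robot.get_obs(); print({k:np.round(v,3) for k,v in o.items()}, robot.tips_ahead)
for n in ("scene","top"):
    s=snapshot(n); cv2.imwrite(f"pics/{n}0.png",s["img"]); print(n,s["camera_matrix"],s["k1"],np.round(s["extrinsics"],3))
s=snapshot("wrist"); print(s["hand_eye"],s["camera_matrix"],s["k1"])
E
```

```text
{'time': np.float64(0.0), 'joint_positions': array([-1.219,  0.088,  1.372,  0.   ,  1.684, -0.103]), 'qvel': array([ 0.002,  0.002,  0.002,  0.001, -0.002, -0.001]), 'joint_torque': array([ 0.0000e+00, -3.4018e+01, -3.0243e+01,  7.2000e-02,  3.3000e-02,
       -0.0000e+00]), 'tool_pos': array([ 0.241, -0.494,  0.215]), 'ee_rot': array([-3.139, -0.   ,  0.455]), 'wrist_force': array([-0.166,  0.548, -0.245]), 'wrist_torque': array([-0.026,  0.056,  0.038]), 'finger_force': np.float64(0.0), 'width': np.float64(0.094)} 0.011
scene [[388.90881039   0.         283.77653673]
 [  0.         388.90881039 210.24576302]
 [  0.           0.           1.        ]] -0.11199001734446673 [[ 0.845  0.391 -0.364  0.868]
 [ 0.534 -0.593  0.603 -0.585]
 [ 0.02  -0.704 -0.71   0.742]
 [ 0.     0.     0.     1.   ]]
top [[476.32881053   0.         278.48092161]
 [  0.         476.32881053 208.31187166]
 [  0.           0.           1.        ]] -0.09997175354355853 [[ 0.014 -0.982  0.188  0.275]
 [-1.    -0.017 -0.013 -0.013]
 [ 0.016 -0.188 -0.982  1.357]
 [ 0.     0.     0.     1.   ]]
[[-3.18666671e-04 -9.66178762e-01 -2.57873029e-01  7.48350413e-02]
 [ 9.99999932e-01 -2.59380236e-04 -2.63924357e-04  4.76005995e-04]
 [ 1.88110941e-04 -2.57873095e-01  9.66178778e-01 -1.68906137e-01]
 [ 0.00000000e+00  0.00000000e+00  0.00000000e+00  1.00000000e+00]] [[331.46647529   0.         279.8635738 ]
 [  0.         331.46647529 203.69341171]
 [  0.           0.           1.        ]] -0.02506650054131015
```

View pics/top0.png

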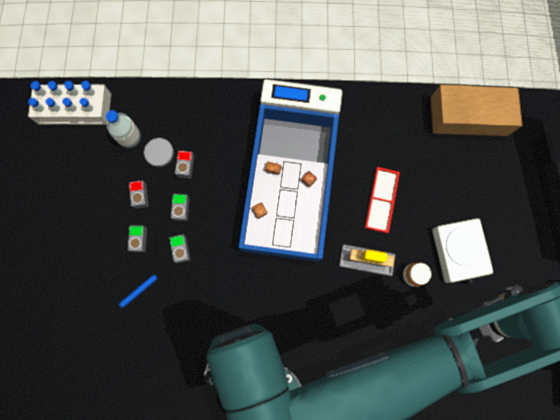

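View pics/scene0.png

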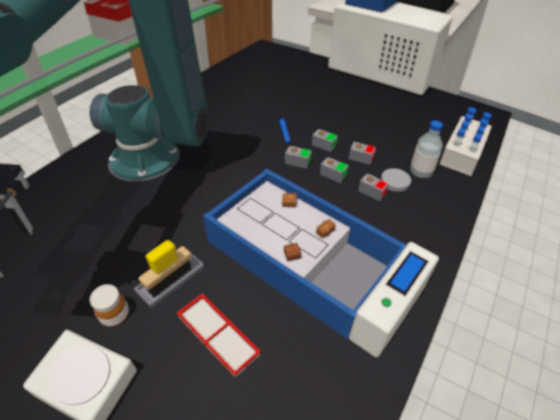

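The top view shows the bed with three chunks, at about (273,168), (309,179) and (260,211). There are three green carriers, at (180,207), (137,237) and (179,248), and two red ones, at (184,163) and (138,193). The brush is at (370,258), the rack at (382,200), the jar at (418,273), the dish at (158,152) and the marker at (138,290). Next I'll fit poses with silhouettes.

```bash
cat > h.py <<'E'
from bench import robot, snapshot, spotter
import cv2, numpy as np
from scipy.optimize import minimize
from scipy.spatial.transform import Rotation as R
def shot(n):
    o=robot.get_obs(); s=snapshot(n)
    if n=="wrist":
        T=np.eye(4); T[:3,:3]=R.from_euler('xyz',o['ee_rot']).as_matrix(); T[:3,3]=o['tool_pos']
        s["extrinsics"]=T@s["hand_eye"]
    return s
def proj(s,P):
    E=np.linalg.inv(s["extrinsics"]); p=np.asarray(P,float)@E[:3,:3].T+E[:3,3]
    d=p[:,:2]/p[:,2:]; d=d*(1+s["k1"]*(d**2).sum(1,keepdims=True)); K=s["camera_matrix"]
    return d@K[:2,:2].T+K[:2,2]
def ray(s,uv,z):
    K=s["camera_matrix"]; d=np.linalg.inv(K)[:2,:2]@(np.asarray(uv,float)-K[:2,2]); u=d.copy()
    for _ in range(20): u=d/(1+s["k1"]*(u@u))
    E=s["extrinsics"]; v=E[:3,:3]@np.r_[u,1]; c=E[:3,3]; return c+v*(z-c[2])/v[2]
def box(x0,x1,y0,y1,z0,z1): return np.array([[x,y,z] for x in(x0,x1) for y in(y0,y1) for z in(z0,z1)])
SH={'carrier':[box(-.035,.035,-.02,.02,0,.04)],
'brush':[box(-.013,.013,-.055,.055,0,.04),box(-.015,.015,-.06,.06,.04,.058),box(-.013,.013,-.03,.03,.058,.11)],
'reject_rack':[box(-.0915,.0915,-.033,.033,0,.016)],'brush_rest':[box(-.03,.03,-.075,.075,0,.014)],
'bed':[box(-.142,.272,-.112,.112,0,.087),box(.27,.34,-.112,.112,0,.11)]}
def world(P,q,z=0):
    c,s=np.cos(q[2]),np.sin(q[2]); return P@np.array([[c,s,0],[-s,c,0],[0,0,1]])+[q[0],q[1],z]
def fit(shape,views,q0,z=0):
    # views: list of (shot, mask); soft-IoU by 4x antialiased rendering
    def cost(q):
        c=0
        for s,m in views:
            im=np.zeros(m.shape,np.uint8)
            ys,xs=np.where(m); x0,y0=xs.min()-15,ys.min()-15; w,h=np.ptp(xs)+30,np.ptp(ys)+30
            im=np.zeros((h*4,w*4),np.uint8)
            for b in SH[shape]:
                p=(proj(s,world(b,q,z))-[x0,y0]+.5)*4
                cv2.fillConvexPoly(im,cv2.convexHull(np.round(p).astype(np.int32)),255)
            a=cv2.resize(im,(w,h),interpolation=cv2.INTER_AREA)/255.
            mm=np.zeros((h,w)); mm[ys-y0,xs-x0]=1
            c+=np.abs(a-mm).sum()/np.maximum(a,mm).sum()
        return c/len(views)
    best=None
    for dy in np.arange(-1.5,1.6,.5) if shape=='carrier' else (0,):
        q=np.array(q0)+[0,0,dy]
        r=minimize(cost,q,method='Nelder-Mead',options=dict(initial_simplex=q+np.array([[0,0,0],[.01,0,0],[0,.01,0],[0,0,.15]]),xatol=1e-4,fatol=1e-4))
        if best is None or r.fun<best.fun: best=r
    return best.x,best.fun
def show(s,name,pts=(),crop=None):
    im=s["img"].copy()
    for p in pts: cv2.circle(im,tuple(int(v) for v in np.round(p)),2,(255,0,255),-1)
    if crop: x,y,w,h=crop; im=cv2.resize(im[y:y+h,x:x+w],None,fx=2,fy=2,interpolation=cv2.INTER_CUBIC)
    cv2.imwrite(f"pics/{name}.png",im)
E
cat > m.py <<'E'
from h import *
st=shot("top"); ss=shot("scene")
def tr(n,s): return [d for d in spotter.trace(n,s) if d['conf']>.3]
res={}
for n,z in (('bed',.08),('reject_rack',0.01),('brush',.06),('brush_rest',0.01)):
    V=[]
    for s in (st,ss):
        t=tr(n,s)
        if t: V.append((s,t[0]['region'])); print(n,t[0]['conf'],t[0]['box'])
    if n=='brush_rest' : # brush covers part: union
        b=[tr('brush',s)[0]['region'] for s in (st,ss)]; SH[n]=SH[n]+SH['brush']; V=[(s,m|bb) for (s,m),bb in zip(V,b)]
    b=np.array(V[0][1]); ys,xs=np.where(b); p=ray(st,(xs.mean(),ys.mean()),z)
    q0=[p[0]-(.1 if n=='bed' else 0),p[1],-.1 if n=='bed' else -.1]
    print(n,*[np.round(a,4) for a in fit(n,V,q0)], *[np.round(fit(n,[v],q0)[0],4) for v in V])
for n in ('pass0','reject0','scrap0'):
    for s in (st,):
        for d in tr(n,s):
            ys,xs=np.where(d['region']); p=ray(s,(xs.mean(),ys.mean()),.08 if n=='scrap0' else .025)
            if n=='scrap0': print(n,round(d['conf'],2),np.round(p,3)); continue
            V=[(s,d['region'])]
            for e in tr(n,ss):
                y2,x2=np.where(e['region']); p2=ray(ss,(x2.mean(),y2.mean()),.025)
                if np.hypot(*(p2-p)[:2])<.03: V.append((ss,e['region']))
            print(n,round(d['conf'],2),np.round(p[:2],3),len(V),*[np.round(a,4) for a in fit('carrier',V,[p[0],p[1],0.])])
for n in('dish','marker','amber_jar'):
    for d in tr(n,st):
        ys,xs=np.where(d['region']); print(n,round(d['conf'],2),np.round(ray(st,(xs.mean(),ys.mean()),.01),3))
E
python3 m.py
```

```text
bed 0.96 [239.3, 84.1, 101.8, 176.6]
bed 0.69 [204.0, 169.3, 236.6, 188.2]
bed [ 0.5389 -0.0517 -0.1198] 0.0557 [ 0.5371 -0.0509 -0.1188] [ 0.5401 -0.0547 -0.116 ]
reject_rack 0.58 [365.9, 165.8, 30.9, 67.3]
reject_rack 0.56 [178.6, 295.5, 81.2, 81.9]
reject_rack [ 0.5653 -0.3332 -0.2185] 0.0498 [ 0.5653 -0.3318 -0.2039] [ 0.5662 -0.3347 -0.2162]
brush 0.73 [350.2, 249.1, 45.3, 20.0]
brush 0.8 [138.3, 241.1, 54.0, 56.9]
brush [ 0.391  -0.2884 -0.1573] 0.0915 [ 0.3916 -0.2865 -0.1711] [ 0.3894 -0.2885 -0.1277]
brush_rest 0.9 [338.7, 248.8, 54.9, 27.9]
brush_rest 0.9 [134.1, 251.7, 67.7, 56.4]
brush_rest [ 0.3877 -0.2845 -0.1589] 0.1003 [ 0.3871 -0.2821 -0.1624] [ 0.3906 -0.2879 -0.1685]
pass0 0.97 [0.529 0.252] 2 [ 0.5294  0.2525 -0.0449] 0.0825
pass0 0.81 [0.436 0.368] 2 [ 0.4356  0.369  -0.0427] 0.0762
pass0 0.8 [0.41  0.246] 2 [0.4102 0.2473 0.2847] 0.1072
pass0 0.5 [ 0.394 -0.293] 1 [ 0.394  -0.3002  1.5395] 0.3763
reject0 0.61 [0.658 0.247] 2 [ 0.6581  0.2471 -0.0331] 0.0807
reject0 0.61 [0.565 0.375] 2 [0.5666 0.3763 0.1659] 0.1018
scrap0 0.71 [ 0.633 -0.01   0.08 ]
scrap0 0.57 [0.675 0.309 0.08 ]
scrap0 0.49 [ 0.605 -0.112  0.08 ]
scrap0 0.47 [0.513 0.022 0.08 ]
dish 0.58 [0.697 0.328 0.01 ]
marker 0.84 [0.29  0.363 0.01 ]
amber_jar 0.65 [ 0.35  -0.426  0.01 ]
```

```bash
python3 - <<'E'
from h import *
s=shot("top"); q=[.5385,-.0515,-.119]
P=[]
for c in(-.082,0,.082):
    P+=list(proj(s,world(np.array([[c+a,b,.06] for a in(-.039,.039) for b in(-.026,.026)]),q)))
P+=list(proj(s,world(np.array([[-.13,-.1,.06],[-.13,.1,.06],[.13,.1,.06],[.13,-.1,.06],[-.142,-.112,.087],[-.142,.112,.087]]),q)))
P+=list(proj(s,world(box(-.013,.013,-.03,.03,.11,.11)[::2],[.391,-.287,-.158])))
P+=list(proj(s,world(box(-.0915,.0915,-.033,.033,.016,.016)[::2],[.5653,-.3332,-.212])))
im=s["img"].copy(); x,y=230,140; im=cv2.resize(im[y:y+140,x:x+190],None,fx=4,fy=4,interpolation=cv2.INTER_CUBIC)
for p in P: cv2.circle(im,tuple(int(v) for v in np.round((p-[x,y]+.5)*4)),2,(255,0,255),-1)
cv2.imwrite("pics/ov.png",im)
E
```

```text
(no output)
```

View pics/ov.png

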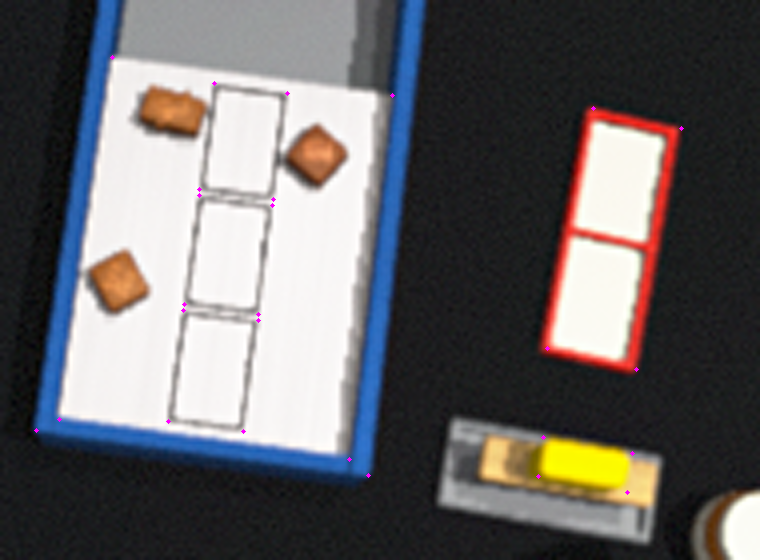

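```bash
cat > g.py <<'E'
from h import *
import sys
# usage: g.py x y z yaw [x y z yaw ...] : shifts from current pose, all in the current tool frame
o=robot.get_obs(); M=R.from_euler('xyz',o['ee_rot']); p=o['tool_pos']
print('t',round(float(o['time']),2),'p',np.round(p,4),'rot',np.round(o['ee_rot'],3),'w',round(float(o['width']),4),'q6',round(float(o['joint_positions'][5]),2))
a=np.array(sys.argv[1:],float).reshape(-1,4)
for x,y,z,w in a:
    d=M.inv().apply(np.array([x,y,z])-p); r=(M.inv()*R.from_euler('xyz',[np.pi,0,w])).as_rotvec(degrees=True)
    print(np.round(d,4),np.round(r,1))
E
python3 g.py .391 -.287 .215 1.413 .391 -.287 .13 1.413 .391 -.287 .083 1.413
```

```text
t 1.4 p [ 0.2416 -0.4941  0.2165] rot [3.141 0.    0.455] w 0.0944 q6 -0.1
[ 0.2252 -0.1204  0.0015] [  0.    0.  -54.9]
[ 0.2252 -0.1204  0.0865] [  0.    0.  -54.9]
[ 0.2252 -0.1204  0.1335] [  0.    0.  -54.9]
```

Emit:
{"name": "servo_tool", "arguments": {"commands": [0.225, -0.12, 0, 0, 0, -55, 0.094, 0.225, -0.12, 0, 0, 0, -55, 0.094, 0.225, -0.12, 0, 0, 0, -55, 0.094, 0.225, -0.12, 0, 0, 0, -55, 0.094, 0.225, -0.12, 0, 0, 0, -55, 0.094, 0.225, -0.12, 0, 0, 0, -55, 0.094, 0.225, -0.12, 0, 0, 0, -55, 0.094, 0.225, -0.12, 0.04, 0, 0, -55, 0.094, 0.225, -0.12, 0.04, 0, 0, -55, 0.094]}}

```text
time: 2.52
tool_pos: [0.3888, -0.2869, 0.1732]
ee_rot: [-3.135, -0.004, 1.411]
wrist_force: [1.0, 0.2, -0.5]
width: 0.0939
finger_force: 0.0
```

```bash
python3 - <<'E'
from h import *
s=shot("wrist"); show(s,"w1")
for d in spotter.trace("brush",s)[:2]: print(d['conf'],d['box'])
E
python3 g.py .391 -.287 .083 1.413
```

```text
t 2.62 p [ 0.3906 -0.2881  0.1769] rot [-3.141 -0.     1.412] w 0.0938 q6 -0.59
[0.0012 0.0002 0.0939] [-0. -0. -0.]
```

View pics/w1.png

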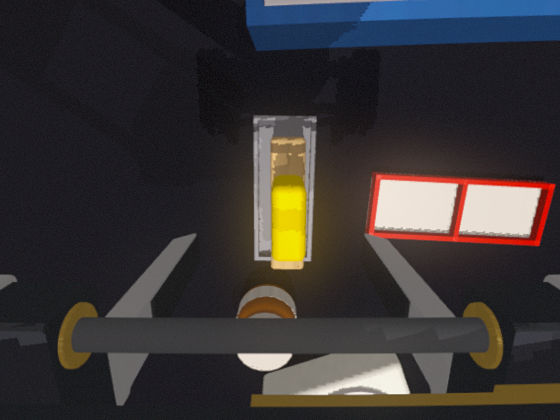

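```bash
python3 - <<'E'
from h import *
s=shot("wrist")
for q in ([.391,-.287,-.158],[.395,-.287,-.158]):
    print(np.round(proj(s,world(box(-.013,.013,-.03,.03,.114,.114)[::2],q))).tolist(), np.round(proj(s,world(box(-.015,.015,-.06,.06,.062,.062)[::2],q))).tolist())
hsv=cv2.cvtColor(s["img"],cv2.COLOR_BGR2HSV); m=cv2.inRange(hsv,(22,150,120),(35,255,255)); m[300:]=0
print(cv2.boundingRect(m)); print([ (r,np.where(m[r])[0][[0,-1]].tolist()) for r in (185,195,205,215,225,235,250,260) if m[r].any()])
E
```

```text
[[263.0, 257.0], [262.0, 178.0], [297.0, 257.0], [298.0, 178.0]] [[264.0, 263.0], [262.0, 132.0], [296.0, 263.0], [298.0, 132.0]]
[[268.0, 256.0], [267.0, 178.0], [302.0, 256.0], [304.0, 178.0]] [[268.0, 263.0], [267.0, 131.0], [300.0, 263.0], [302.0, 131.0]]
(268, 172, 35, 86)
[(185, [269, 301]), (195, [268, 302]), (205, [268, 302]), (215, [268, 301]), (225, [269, 301]), (235, [269, 301]), (250, [268, 301])]
```

Emit:
{"name": "servo_tool", "arguments": {"commands": [0.001, 0.0045, 0.05, 0, 0, 0, 0.094, 0.001, 0.0045, 0.08, 0, 0, 0, 0.094, 0.001, 0.0045, 0.094, 0, 0, 0, 0.094, 0.001, 0.0045, 0.094, 0, 0, 0, 0.02, 0.001, 0.0045, 0.094, 0, 0, 0, 0.015, 0.001, 0.0045, 0.094, 0, 0, 0, 0.015, 0.001, 0.0045, 0.094, 0, 0, 0, 0.015, 0.001, 0.0045, 0.094, 0, 0, 0, 0.015, 0.001, 0.0045, 0.094, 0, 0, 0, 0.015]}}

```text
time: 3.8
tool_pos: [0.3956, -0.2872, 0.0826]
ee_rot: [3.141, 0.0, 1.415]
wrist_force: [0.1, 0.8, 0.7]
width: 0.0379
finger_force: 0.0
```

```bash
cat > bedp.py <<'E'
import sys,numpy as np
B=[.5385,-.0515,-.119]
x,y=float(sys.argv[1]),float(sys.argv[2]); c,s=np.cos(B[2]),np.sin(B[2]); print(round(B[0]+c*x-s*y,4),round(B[1]+s*x+c*y,4))
E
for a in "-.105 .042" ".152 .042" "-.105 -.042" ".152 -.042"; do python3 bedp.py $a; done
python3 g.py .395 -.287 .23 1.413
python3 - <<'E'
import numpy as np
B=[.5385,-.0515,-.119]; c,s=np.cos(B[2]),np.sin(B[2])
for p in ((.633,-.01),(.605,-.112),(.513,.022)):
    d=np.array(p)-B[:2]; print(c*d[0]+s*d[1],-s*d[0]+c*d[1])
E
```

```text
0.4392 0.0027
0.6944 -0.0278
0.4293 -0.0807
0.6844 -0.1112
t 3.8 p [ 0.3956 -0.2872  0.0826] rot [3.141 0.    1.415] w 0.0379 q6 -0.59
[ 1.000e-04 -6.000e-04 -1.474e-01] [0.  0.  0.1]
0.08890482941274853 0.05242548337488255
0.07321222214108293 -0.05217729898303214
-0.03404553163048056 0.06995285395177202
```

Emit:
{"name": "servo_tool", "arguments": {"commands": [0, 0, 0, 0, 0, 0, 0.015, 0, 0, 0, 0, 0, 0, 0.015, 0, 0, 0, 0, 0, 0, 0.015, 0, 0, 0, 0, 0, 0, 0.015, 0, 0, -0.03, 0, 0, 0, 0.015, 0, 0, -0.07, 0, 0, 0, 0.015, 0, 0, -0.11, 0, 0, 0, 0.015, 0, 0, -0.14, 0, 0, 0, 0.015, 0, 0, -0.14, 0, 0, 0, 0.015, 0, 0, -0.14, 0, 0, 0, 0.015]}}

```text
time: 5.05
tool_pos: [0.3951, -0.2867, 0.2206]
ee_rot: [-3.139, -0.002, 1.415]
wrist_force: [0.2, -0.5, -2.9]
width: 0.0258
finger_force: 30.0
```

```bash
python3 g.py .4392 .0027 .222 1.452 .4392 .0027 .142 1.452; python3 -c "
from h import *
s=shot('wrist'); show(s,'w2')"
```

```text
t 5.05 p [ 0.3951 -0.2867  0.2206] rot [-3.139e+00 -2.000e-03  1.415e+00] w 0.0258 q6 -0.59
[ 0.2927 -0.0014 -0.001 ] [-0.1 -0.1 -2.1]
[ 0.2926 -0.0012  0.079 ] [-0.1 -0.1 -2.1]
```

View pics/w2.png

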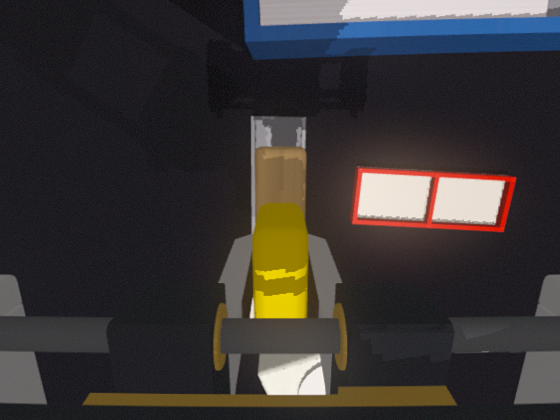

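The brush is gripped square, and its head shows at (280,180) below the jaws. I'll move it over the bed.

Emit:
{"name": "servo_tool", "arguments": {"commands": [0.05, 0, 0, 0, 0, -2, 0.015, 0.1, 0, 0, 0, 0, -2, 0.015, 0.15, 0, 0, 0, 0, -2, 0.015, 0.2, 0, 0, 0, 0, -2, 0.015, 0.25, 0, 0, 0, 0, -2, 0.015, 0.28, -0.001, 0, 0, 0, -2, 0.015, 0.293, -0.001, 0, 0, 0, -2, 0.015, 0.293, -0.001, 0, 0, 0, -2, 0.015, 0.293, -0.001, 0, 0, 0, -2, 0.015]}}

```text
time: 6.22
tool_pos: [0.44, 0.0014, 0.222]
ee_rot: [-3.141, 0.001, 1.448]
wrist_force: [0.3, 0.8, -2.1]
width: 0.0257
finger_force: 30.0
```

```bash
python3 g.py .4392 .0027 .142 1.452 .6944 -.0278 .142 1.452
```

```text
t 6.22 p [0.44   0.0014 0.222 ] rot [-3.141e+00  1.000e-03  1.448e+00] w 0.0257 q6 -0.0
[ 0.0013 -0.0009  0.08  ] [-0.1  0.  -0.2]
[0.0022 0.2561 0.0797] [-0.1  0.  -0.2]
```

Emit:
{"name": "servo_tool", "arguments": {"commands": [0.001, 0, 0.03, 0, 0, 0, 0.015, 0.001, 0, 0.055, 0, 0, 0, 0.015, 0.001, 0, 0.07, 0, 0, 0, 0.015, 0.001, 0, 0.078, 0, 0, 0, 0.015, 0.001, 0, 0.079, 0, 0, 0, 0.015, 0.001, 0, 0.079, 0, 0, 0, 0.015]}}

```text
time: 6.98
tool_pos: [0.4409, 0.0032, 0.1444]
ee_rot: [3.14, 0.0, 1.449]
wrist_force: [0.2, -0.3, -2.1]
width: 0.026
finger_force: 30.0
```

Emit:
{"name": "servo_tool", "arguments": {"commands": [0, 0.015, 0, 0, 0, 0, 0.015, 0, 0.04, 0, 0, 0, 0, 0.015, 0, 0.065, 0, 0, 0, 0, 0.015, 0.001, 0.09, 0, 0, 0, 0, 0.015, 0.001, 0.115, 0, 0, 0, 0, 0.015, 0.001, 0.14, 0, 0, 0, 0, 0.015, 0.001, 0.16, 0, 0, 0, 0, 0.015, 0.001, 0.18, 0, 0, 0, 0, 0.015, 0.001, 0.2, 0, 0, 0, 0, 0.015, 0.001, 0.22, 0, 0, 0, 0, 0.015]}}

```text
time: 8.22
tool_pos: [0.6606, -0.0224, 0.1433]
ee_rot: [3.141, 0.0, 1.45]
wrist_force: [-0.6, -0.4, -2.3]
width: 0.0258
finger_force: 30.0
```

Emit:
{"name": "servo_tool", "arguments": {"commands": [0, 0.015, 0, 0, 0, 0, 0.015, 0, 0.03, 0, 0, 0, 0, 0.015, 0, 0.036, 0, 0, 0, 0, 0.015, 0, 0.036, 0, 0, 0, 0, 0.015, 0, 0.036, -0.03, 0, 0, 0, 0.015, 0, 0.036, -0.07, 0, 0, 0, 0.015, 0, 0.036, -0.08, 0, 0, 0, 0.015, 0, 0.036, -0.08, 0, 0, 0, 0.015]}}

```text
time: 9.22
tool_pos: [0.6946, -0.0265, 0.2241]
ee_rot: [3.14, 0.0, 1.45]
wrist_force: [0.3, 0.4, -2.6]
width: 0.0261
finger_force: 30.0
```

```bash
python3 bedp.py 0.0 -.042; python3 bedp.py .035 -.042;python3 g.py .5335 -.0932 .222 1.452 .5335 -.0932 .142 1.452 .6844 -.1112 .142 1.452;  python3 -c "
from h import *
s=shot('scene'); show(s,'s2',crop=(200,160,240,180))"
```

```text
0.5335 -0.0932
0.5683 -0.0974
t 9.22 p [ 0.6946 -0.0265  0.2241] rot [3.14 0.   1.45] w 0.0261 q6 0.0
[-0.0857 -0.1519  0.0019] [ 0.1  0.  -0.1]
[-0.0857 -0.152   0.0819] [ 0.1  0.  -0.1]
[-0.0853 -0.      0.0821] [ 0.1  0.  -0.1]
```

View pics/s2.png

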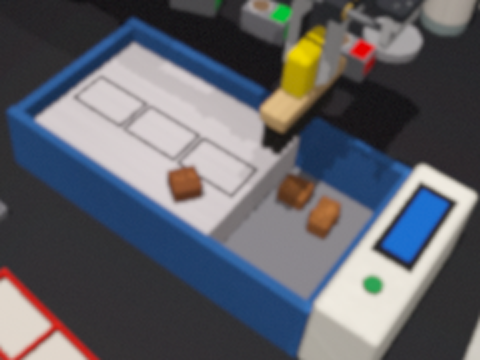

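Two chunks are in the tray and one is left on the near half of the bed, at (185,183) in the crop. I'll make a second pass.

Emit:
{"name": "servo_tool", "arguments": {"commands": [-0.03, -0.05, 0, 0, 0, 0, 0.015, -0.06, -0.1, 0, 0, 0, 0, 0.015, -0.08, -0.14, 0, 0, 0, 0, 0.015, -0.085, -0.152, 0, 0, 0, 0, 0.015, -0.085, -0.152, 0.02, 0, 0, 0, 0.015, -0.085, -0.152, 0.05, 0, 0, 0, 0.015, -0.085, -0.152, 0.072, 0, 0, 0, 0.015, -0.085, -0.152, 0.081, 0, 0, 0, 0.015, -0.085, -0.152, 0.081, 0, 0, 0, 0.015]}}

```text
time: 10.4
tool_pos: [0.5331, -0.0922, 0.1412]
ee_rot: [-3.139, -0.0, 1.45]
wrist_force: [-0.1, 1.2, -1.4]
width: 0.026
finger_force: 30.0
```

Emit:
{"name": "servo_tool", "arguments": {"commands": [0, 0.015, 0, 0, 0, 0, 0.015, 0, 0.035, 0, 0, 0, 0, 0.015, 0, 0.055, 0, 0, 0, 0, 0.015, 0, 0.075, 0, 0, 0, 0, 0.015, 0, 0.095, 0, 0, 0, 0, 0.015, 0, 0.115, 0, 0, 0, 0, 0.015, 0, 0.135, 0, 0, 0, 0, 0.015, 0, 0.148, 0, 0, 0, 0, 0.015, 0, 0.155, 0, 0, 0, 0, 0.015, 0, 0.155, 0, 0, 0, 0, 0.015]}}

```text
time: 11.65
tool_pos: [0.6881, -0.1114, 0.1427]
ee_rot: [3.141, 0.0, 1.45]
wrist_force: [-0.4, -0.6, -1.7]
width: 0.0256
finger_force: 30.0
```

Emit:
{"name": "servo_tool", "arguments": {"commands": [0, 0, -0.02, 0, 0, 0, 0.015, 0, 0, -0.06, 0, 0, 0, 0.015, 0, 0, -0.08, 0, 0, 0, 0.015, 0, 0, -0.08, 0, 0, 0, 0.015]}}

```text
time: 12.15
tool_pos: [0.6883, -0.1116, 0.2277]
ee_rot: [3.134, 0.001, 1.45]
wrist_force: [-0.1, 0.8, -1.8]
width: 0.026
finger_force: 30.0
```

```bash
python3 g.py .393 -.286 .222 1.413 ;  python3 -c "
from h import *
s=shot('scene'); show(s,'s3',crop=(200,160,240,180))"
```

```text
t 12.15 p [ 0.6883 -0.1116  0.2277] rot [3.134e+00 1.000e-03 1.450e+00] w 0.026 q6 -0.12
[-0.2089 -0.2721  0.0037] [0.5 0.1 2.1]
```

View pics/s3.png

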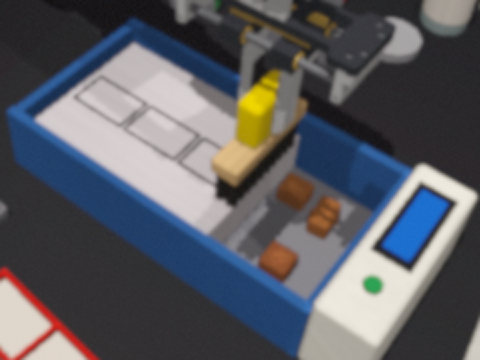

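All three chunks are in the tray, at (295,190), (323,215) and (278,260) in the crop. I'll return the brush.

Emit:
{"name": "servo_tool", "arguments": {"commands": [-0.035, -0.045, 0, 0, 0, 2, 0.015, -0.07, -0.09, 0, 0, 0, 2, 0.015, -0.105, -0.135, 0, 0, 0, 2, 0.015, -0.14, -0.18, 0, 0, 0, 2, 0.015, -0.17, -0.225, 0, 0, 0, 2, 0.015, -0.195, -0.26, 0, 0, 0, 2, 0.015, -0.208, -0.274, 0, 0, 0, 2, 0.015, -0.208, -0.274, 0, 0, 0, 2, 0.015, -0.208, -0.274, 0, 0, 0, 2, 0.015]}}

```text
time: 13.32
tool_pos: [0.3903, -0.284, 0.2218]
ee_rot: [-3.141, -0.001, 1.415]
wrist_force: [0.1, -1.0, -2.5]
width: 0.0257
finger_force: 30.0
```

```bash
python3 g.py .391 -.2855 .0835 1.413
```

```text
t 13.32 p [ 0.3903 -0.284   0.2218] rot [-3.141e+00 -1.000e-03  1.415e+00] w 0.0257 q6 -0.59
[-0.0015  0.001   0.1383] [-0.  -0.1  0.1]
```

Emit:
{"name": "servo_tool", "arguments": {"commands": [-0.0015, 0.001, 0.05, 0, 0, 0, 0.015, -0.0015, 0.001, 0.095, 0, 0, 0, 0.015, -0.0015, 0.001, 0.12, 0, 0, 0, 0.015, -0.0015, 0.001, 0.132, 0, 0, 0, 0.015, -0.0015, 0.001, 0.138, 0, 0, 0, 0.015, -0.0015, 0.001, 0.138, 0, 0, 0, 0.015, -0.0015, 0.001, 0.138, 0, 0, 0, 0.015]}}

```text
time: 14.2
tool_pos: [0.3916, -0.2869, 0.0858]
ee_rot: [3.139, 0.002, 1.415]
wrist_force: [-0.6, -0.4, -1.3]
width: 0.026
finger_force: 30.0
```

Emit:
{"name": "servo_tool", "arguments": {"commands": [0, 0, 0, 0, 0, 0, 0.05, 0, 0, 0, 0, 0, 0, 0.07, 0, 0, 0, 0, 0, 0, 0.08, 0, 0, 0, 0, 0, 0, 0.08, 0, 0, -0.03, 0, 0, 0, 0.08, 0, 0, -0.08, 0, 0, 0, 0.08, 0, 0, -0.13, 0, 0, 0, 0.08, 0, 0, -0.14, 0, 0, 0, 0.08, 0, 0, -0.14, 0, 0, 0, 0.08]}}

```text
time: 15.32
tool_pos: [0.3909, -0.2864, 0.2245]
ee_rot: [3.141, 0.0, 1.415]
wrist_force: [-0.8, 0.2, -0.9]
width: 0.0801
finger_force: 0.0
```

```bash
python3 g.py .45 -.05 .24 .5;  python3 -c "
from h import *
s=shot('wrist'); show(s,'w3')"
```

```text
t 15.32 p [ 0.3909 -0.2864  0.2245] rot [3.141 0.    1.415] w 0.0801 q6 -0.59
[ 0.2427  0.0216 -0.0156] [ 0.   0.  52.4]
```

View pics/w3.png

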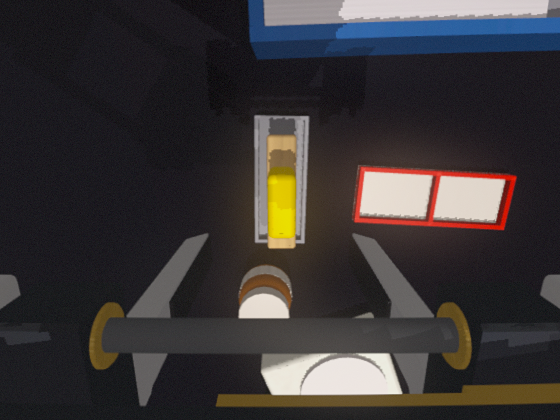

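The brush stands upright in its rest, with the grip at (282,205) and the rest running from (255,115) to (308,243). Next are the carriers.

```bash
python3 g.py .38 .247 .23 .285; python3 - <<'E'
from h import *
s=shot("wrist"); hsv=cv2.cvtColor(s["img"],cv2.COLOR_BGR2HSV)
m=cv2.inRange(hsv,(0,150,80),(8,255,255))|cv2.inRange(hsv,(172,150,80),(180,255,255)); m[:150]=0;m[245:]=0;m[:,:330]=0
c=max(cv2.findContours(m,0,2)[0],key=cv2.contourArea); f=np.zeros_like(m); cv2.drawContours(f,[c],-1,255,-1)
print('rack',*[np.round(v,4) for v in fit('reject_rack',[(s,f>0)],[.565,-.333,-.21])])
E
```

```text
t 15.38 p [ 0.3904 -0.2859  0.223 ] rot [-3.140e+00 -1.000e-03  1.415e+00] w 0.0797 q6 -0.59
[ 0.5248 -0.0932 -0.0062] [-0.1 -0.  64.7]
rack [ 0.5697 -0.3359 -0.2084] 0.0177
```

Emit:
{"name": "servo_tool", "arguments": {"commands": [0.05, -0.01, 0, 0, 0, 7, 0.08, 0.11, -0.02, 0, 0, 0, 15, 0.09, 0.17, -0.03, 0, 0, 0, 23, 0.09, 0.23, -0.04, 0, 0, 0, 31, 0.09, 0.29, -0.05, 0, 0, 0, 39, 0.09, 0.35, -0.065, 0, 0, 0, 47, 0.09, 0.41, -0.08, 0, 0, 0, 54, 0.09, 0.47, -0.09, 0, 0, 0, 60, 0.09, 0.515, -0.093, 0, 0, 0, 65, 0.09, 0.525, -0.093, 0, 0, 0, 65, 0.09]}}

```text
time: 16.68
tool_pos: [0.3789, 0.2494, 0.2216]
ee_rot: [3.141, 0.005, 0.286]
wrist_force: [0.1, 0.1, 0.7]
width: 0.0898
finger_force: 0.0
```

```bash
cat > w.py <<'E'
from h import *
import sys
# carriers seen in wrist view: fit
s=shot("wrist"); 
for n in ('pass0','reject0'):
    for d in spotter.trace(n,s):
        if d['conf']<.4: continue
        m=d['region']; ys,xs=np.where(m); edge=xs.min()<2 or ys.min()<2 or xs.max()>557 or ys.max()>417
        p=ray(s,(xs.mean(),ys.mean()),.025); q,f=fit('carrier',[(s,m)],[p[0],p[1],.1])
        print(n,round(d['conf'],2),d['box'],'EDGE' if edge else '',np.round(q,4),round(f,3))
if len(sys.argv)>1: show(s,sys.argv[1])
E
python3 w.py w4; python3 g.py .4102 .2473 .1 .285; for a in "-.082 0" "0 0" ".082 0"; do python3 bedp.py $a; done
```

```text
pass0 0.89 [162.2, 56.1, 57.6, 77.6]  [ 0.4403  0.366  -0.0057] 0.056
pass0 0.77 [273.5, 118.9, 44.7, 72.2]  [0.4148 0.2443 0.2271] 0.039
pass0 0.61 [293.0, 1.4, 60.4, 81.3] EDGE [ 0.5324  0.2494 -0.0247] 0.047
reject0 0.63 [189.0, 0.0, 45.1, 10.0] EDGE [0.5698 0.3723 0.1743] 0.654
t 16.82 p [0.38   0.2461 0.2227] rot [3.14  0.004 0.281] w 0.0902 q6 1.74
[0.0297 0.007  0.1226] [ 0.1  0.2 -0.2]
0.4571 -0.0418
0.5385 -0.0515
0.6199 -0.0612
```

View pics/w4.png

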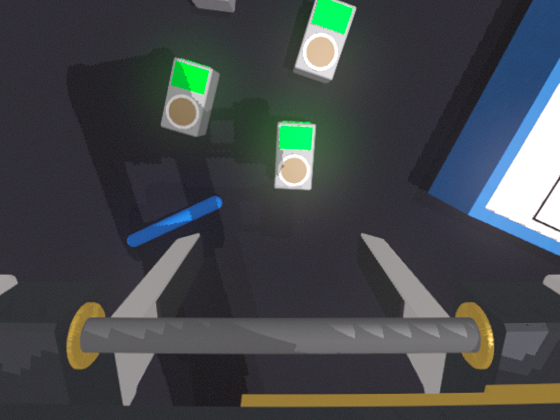

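Wrist fits sit a steady (+4.5, −3) mm from the fixed-camera fits at both yaws, so I'll trust the wrist. The image shows the target green carrier at (295,155), with the other greens at (190,97) and (325,40).

```bash
python3 g.py .4148 .2443 .026 .25
```

```text
t 16.82 p [0.38   0.2461 0.2227] rot [3.14  0.004 0.281] w 0.0902 q6 1.74
[0.0336 0.0111 0.1966] [0.1 0.2 1.8]
```

Emit:
{"name": "servo_tool", "arguments": {"commands": [0.034, 0.011, 0.04, 0, 0, 2, 0.07, 0.034, 0.011, 0.1, 0, 0, 2, 0.07, 0.034, 0.011, 0.15, 0, 0, 2, 0.07, 0.034, 0.011, 0.185, 0, 0, 2, 0.07, 0.034, 0.011, 0.197, 0, 0, 2, 0.07, 0.034, 0.011, 0.197, 0, 0, 2, 0.03, 0.034, 0.011, 0.197, 0, 0, 2, 0.03, 0.034, 0.011, 0.197, 0, 0, 2, 0.03, 0.034, 0.011, 0.197, 0, 0, 2, 0.03, 0.034, 0.011, 0.197, 0, 0, 2, 0.03]}}

```text
time: 18.08
tool_pos: [0.4175, 0.2459, 0.0291]
ee_rot: [3.141, -0.003, 0.246]
wrist_force: [-0.2, -1.8, 6.2]
width: 0.0399
finger_force: 30.0
```

Emit:
{"name": "servo_tool", "arguments": {"commands": [0, 0, 0, 0, 0, 0, 0.03, 0, 0, 0, 0, 0, 0, 0.03, 0, 0, -0.05, 0, 0, 0, 0.03, 0, 0, -0.11, 0, 0, 0, 0.03, 0, 0, -0.15, 0, 0, 0, 0.03, 0, 0, -0.17, 0, 0, 0, 0.03, 0, 0, -0.17, 0, 0, 0, 0.03]}}

```text
time: 18.95
tool_pos: [0.4169, 0.2462, 0.1989]
ee_rot: [-3.141, -0.003, 0.246]
wrist_force: [0.1, -0.2, -1.8]
width: 0.0395
finger_force: 30.0
```

```bash
python3 g.py .4 -.043 .20 -.119 .455 -.043 .2 -.119
```

```text
t 18.95 p [0.4169 0.2462 0.1989] rot [-3.141e+00 -3.000e-03  2.460e-01] w 0.0395 q6 1.74
[-0.0868  0.2764 -0.0016] [-0.1 -0.2 20.9]
[-0.0335  0.2898 -0.0014] [-0.1 -0.2 20.9]
```

Emit:
{"name": "servo_tool", "arguments": {"commands": [-0.015, 0.05, -0.01, 0, 0, 4, 0.03, -0.03, 0.1, -0.02, 0, 0, 8, 0.03, -0.05, 0.15, -0.03, 0, 0, 12, 0.03, -0.065, 0.2, -0.04, 0, 0, 16, 0.03, -0.08, 0.25, -0.05, 0, 0, 19, 0.03, -0.087, 0.27, -0.05, 0, 0, 21, 0.03, -0.087, 0.276, -0.05, 0, 0, 21, 0.03, -0.087, 0.276, -0.05, 0, 0, 21, 0.03, -0.087, 0.276, -0.05, 0, 0, 21, 0.03]}}

```text
time: 20.08
tool_pos: [0.3989, -0.0422, 0.2468]
ee_rot: [-3.141, 0.001, -0.119]
wrist_force: [0.3, 0.3, -1.4]
width: 0.0397
finger_force: 30.0
```

```bash
python3 - <<'E'
from h import *
s=shot("wrist"); P=[]
for q in ([.543,-.0545,-.119],):
  for c in(-.082,0,.082):
    P+=list(proj(s,world(np.array([[c+a,b,.06] for a in(-.039,.039) for b in(-.026,.026)]),q)))
show(s,"w5",P); print(np.round(P).tolist()); print(robot.get_obs()['tool_pos'])
E
```

```text
[[299.0, 165.0], [251.0, 165.0], [300.0, 88.0], [249.0, 88.0], [300.0, 84.0], [249.0, 84.0], [302.0, -1.0], [247.0, -1.0], [302.0, -6.0], [247.0, -6.0], [303.0, -100.0], [245.0, -100.0]]
[ 0.39894087 -0.04222914  0.24703532]
```

View pics/w5.png

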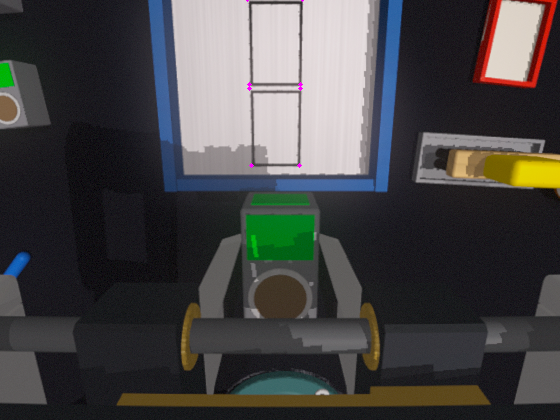

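The predicted dots fall right on the printed outlines, so the bed at (0.543, −0.0545, −0.119) is confirmed in the robot frame. I'll place this carrier on outline0.

```bash
sed -i 's/^B=.*/B=[.543,-.0545,-.119]/' bedp.py; for a in "-.08 0" ".002 0" ".084 0"; do python3 bedp.py $a; done;  python3 g.py .4636 -.045 .19 -.119 .4636 -.045 .090 -.119
```

```text
0.4636 -0.045
0.545 -0.0547
0.6264 -0.0645
t 20.12 p [ 0.3989 -0.0422  0.247 ] rot [-3.141e+00  1.000e-03 -1.190e-01] w 0.0398 q6 1.44
[ 0.0646 -0.0049  0.057 ] [-0.  0. -0.]
[ 0.0647 -0.0049  0.157 ] [-0.  0. -0.]
```

Emit:
{"name": "servo_tool", "arguments": {"commands": [0.04, -0.003, 0.02, 0, 0, 0, 0.03, 0.0645, -0.005, 0.057, 0, 0, 0, 0.03, 0.0645, -0.005, 0.09, 0, 0, 0, 0.03, 0.0645, -0.005, 0.12, 0, 0, 0, 0.03, 0.0645, -0.005, 0.145, 0, 0, 0, 0.03, 0.0645, -0.005, 0.155, 0, 0, 0, 0.03, 0.0645, -0.005, 0.157, 0, 0, 0, 0.03, 0.0645, -0.005, 0.157, 0, 0, 0, 0.03]}}

```text
time: 21.12
tool_pos: [0.4644, -0.046, 0.0916]
ee_rot: [3.141, -0.002, -0.121]
wrist_force: [0.4, 0.9, -2.8]
width: 0.0399
finger_force: 30.0
```

Emit:
{"name": "servo_tool", "arguments": {"commands": [0, 0, 0, 0, 0, 0, 0.06, 0, 0, 0, 0, 0, 0, 0.07, 0, 0, 0, 0, 0, 0, 0.07, 0, 0, 0, 0, 0, 0, 0.07, 0, 0, -0.04, 0, 0, 0, 0.07, 0, 0, -0.09, 0, 0, 0, 0.07, -0.02, 0, -0.13, 0, 0, 0, 0.09, -0.04, 0, -0.13, 0, 0, 0, 0.09, -0.04, 0, -0.13, 0, 0, 0, 0.09]}}

```text
time: 22.25
tool_pos: [0.4237, -0.0412, 0.2213]
ee_rot: [3.141, -0.002, -0.121]
wrist_force: [0.0, 0.2, -0.3]
width: 0.0895
finger_force: 0.0
```

```bash
python3 - <<'E'
from h import *
s=shot("wrist")
for d in spotter.trace('pass0',s)[:3]:
    m=d['region']; ys,xs=np.where(m); p=ray(s,(xs.mean(),ys.mean()),.085); print(d['conf'],d['box'],*[np.round(v,4) for v in fit('carrier',[(s,m)],[p[0],p[1],-.1],z=.06)])
show(s,"w6")
E
python3 g.py .41 .366 .21 -.005 .49 .2494 .21 -.025
```

```text
0.9 [254.0, 118.5, 47.2, 81.2] [ 0.4606 -0.0457 -0.1061] 0.0205
0.8 [0.0, 82.2, 42.8, 68.8] [ 0.5322  0.2072 -0.0141] 0.402
t 22.35 p [ 0.424  -0.0412  0.2199] rot [ 3.142  0.    -0.121] w 0.0901 q6 1.46
[-0.0631 -0.4026  0.01  ] [ 0.   0.  -6.7]
[ 0.0304 -0.2965  0.0099] [ 0.   0.  -5.5]
```

Placed within about 1.5 mm. Next is the green at (0.532, 0.249).

Emit:
{"name": "servo_tool", "arguments": {"commands": [0.005, -0.05, 0, 0, 0, -1, 0.09, 0.01, -0.11, 0, 0, 0, -2, 0.09, 0.015, -0.17, 0, 0, 0, -3, 0.08, 0.02, -0.23, 0, 0, 0, -4, 0.07, 0.028, -0.28, 0.01, 0, 0, -5, 0.07, 0.03, -0.296, 0.01, 0, 0, -5.5, 0.07, 0.03, -0.296, 0.01, 0, 0, -5.5, 0.07, 0.03, -0.296, 0.01, 0, 0, -5.5, 0.07]}}

```text
time: 23.35
tool_pos: [0.4896, 0.2477, 0.2105]
ee_rot: [3.141, -0.0, -0.027]
wrist_force: [0.1, 0.4, -0.6]
width: 0.0701
finger_force: 0.0
```

```bash
python3 w.py; python3 g.py .534 .2494 .026 -.025
```

```text
pass0 0.75 [539.8, 182.2, 18.3, 70.3] EDGE [ 0.4347 -0.098  -0.1039] 0.578
pass0 0.66 [152.5, 198.7, 47.1, 66.7]  [ 0.4397  0.3663 -0.0099] 0.158
pass0 0.66 [257.1, 111.8, 38.5, 66.5]  [ 0.5335  0.2493 -0.0223] 0.019
reject0 0.94 [253.6, 2.6, 49.3, 58.9] EDGE [ 0.6607  0.2426 -0.11  ] 0.24
reject0 0.63 [124.9, 73.7, 69.1, 77.4]  [0.5691 0.3716 0.1744] 0.035
t 23.5 p [0.4897 0.2477 0.211 ] rot [-3.142e+00 -1.000e-03 -2.700e-02] w 0.07 q6 1.96
[ 0.0441 -0.0029  0.1851] [-0.  -0.1 -0.1]
```

Emit:
{"name": "servo_tool", "arguments": {"commands": [0.044, -0.002, 0.05, 0, 0, 0, 0.07, 0.044, -0.002, 0.11, 0, 0, 0, 0.07, 0.044, -0.002, 0.155, 0, 0, 0, 0.07, 0.044, -0.002, 0.18, 0, 0, 0, 0.07, 0.044, -0.002, 0.185, 0, 0, 0, 0.05, 0.044, -0.002, 0.185, 0, 0, 0, 0.03, 0.044, -0.002, 0.185, 0, 0, 0, 0.03, 0.044, -0.002, 0.185, 0, 0, 0, 0.03, 0.044, -0.002, 0.185, 0, 0, 0, 0.03, 0.044, -0.002, 0.185, 0, 0, 0, 0.03]}}

```text
time: 24.75
tool_pos: [0.5349, 0.2501, 0.0276]
ee_rot: [-3.141, -0.004, -0.025]
wrist_force: [-0.4, -0.5, 6.5]
width: 0.04
finger_force: 30.0
```

Emit:
{"name": "servo_tool", "arguments": {"commands": [0, 0, -0.04, 0, 0, 0, 0.03, 0, 0, -0.09, 0, 0, 0, 0.03, 0, 0.02, -0.13, 0, 0, 1, 0.03, 0, 0.06, -0.16, 0, 0, 2, 0.03, 0, 0.11, -0.16, 0, 0, 3, 0.03, 0, 0.16, -0.16, 0, 0, 4, 0.03, 0, 0.21, -0.16, 0, 0, 5, 0.03, 0, 0.26, -0.16, 0, 0, 5, 0.03, 0, 0.29, -0.16, 0, 0, 5, 0.03, 0, 0.29, -0.16, 0, 0, 5, 0.03]}}

```text
time: 26.0
tool_pos: [0.5258, -0.0417, 0.185]
ee_rot: [-3.142, 0.001, -0.116]
wrist_force: [-0.2, 1.2, -1.1]
width: 0.0397
finger_force: 30.0
```

```bash
python3 g.py .5435 -.0545 .19 -.119 .5435 -.0545 .090 -.119
```

```text
t 26.0 p [ 0.5258 -0.0417  0.185 ] rot [-3.142e+00  1.000e-03 -1.160e-01] w 0.0397 q6 1.5
[ 0.0191  0.0107 -0.005 ] [-0.   0.1  0.2]
[0.0192 0.0107 0.095 ] [-0.   0.1  0.2]
```

Emit:
{"name": "servo_tool", "arguments": {"commands": [0.019, 0.0107, 0, 0, 0, 0, 0.03, 0.019, 0.0107, 0.03, 0, 0, 0, 0.03, 0.019, 0.0107, 0.06, 0, 0, 0, 0.03, 0.019, 0.0107, 0.083, 0, 0, 0, 0.03, 0.019, 0.0107, 0.093, 0, 0, 0, 0.03, 0.019, 0.0107, 0.094, 0, 0, 0, 0.03, 0.019, 0.0107, 0.094, 0, 0, 0, 0.03, 0.019, 0.0107, 0.094, 0, 0, 0, 0.05, 0.019, 0.0107, 0.094, 0, 0, 0, 0.07, 0.019, 0.0107, 0.094, 0, 0, 0, 0.07]}}

```text
time: 27.25
tool_pos: [0.5442, -0.0529, 0.0921]
ee_rot: [3.141, -0.001, -0.113]
wrist_force: [0.6, -0.5, -0.5]
width: 0.0662
finger_force: 0.0
```

Emit:
{"name": "servo_tool", "arguments": {"commands": [0, 0, 0, 0, 0, 0, 0.07, 0, 0, 0, 0, 0, 0, 0.07, 0, 0, -0.04, 0, 0, 0, 0.07, 0, 0, -0.09, 0, 0, 0, 0.07, -0.02, 0, -0.13, 0, 0, 0, 0.07, -0.04, 0, -0.13, 0, 0, 0, 0.07, -0.04, 0, -0.13, 0, 0, 0, 0.07]}}

```text
time: 28.12
tool_pos: [0.5038, -0.0483, 0.2223]
ee_rot: [3.141, -0.002, -0.112]
wrist_force: [-0.1, 0.0, -0.7]
width: 0.0698
finger_force: 0.0
```

```bash
cat > c.py <<'E'
from h import *
import sys
z=float(sys.argv[1]); n=sys.argv[2]; s=shot("wrist")
for d in spotter.trace(n,s)[:3]:
    m=d['region']; ys,xs=np.where(m); p=ray(s,(xs.mean(),ys.mean()),z+.025); print(d['conf'],d['box'],*[np.round(v,4) for v in fit('carrier',[(s,m)],[p[0],p[1],-.1],z=z)])
E
python3 c.py .06 pass0
python3 g.py .40 .3663 .21 -.008
```

```text
0.86 [255.6, 115.3, 45.9, 81.0] [ 0.5437 -0.0524 -0.1107] 0.0268
0.81 [260.7, 200.6, 44.5, 79.6] [ 0.4598 -0.0455 -0.1255] 0.0437
t 28.23 p [ 0.5042 -0.0483  0.2208] rot [-3.142e+00  1.000e-03 -1.130e-01] w 0.0701 q6 1.48
[-0.1501 -0.4003  0.0109] [-0.  0. -6.]
```

Emit:
{"name": "servo_tool", "arguments": {"commands": [-0.02, -0.05, 0, 0, 0, -1, 0.07, -0.04, -0.105, 0, 0, 0, -2, 0.07, -0.06, -0.16, 0, 0, 0, -3, 0.07, -0.08, -0.215, 0, 0, 0, -4, 0.07, -0.1, -0.27, 0, 0, 0, -5, 0.07, -0.12, -0.325, 0, 0, 0, -6, 0.07, -0.14, -0.38, 0.005, 0, 0, -6, 0.07, -0.15, -0.4, 0.01, 0, 0, -6, 0.07, -0.15, -0.4, 0.01, 0, 0, -6, 0.07, -0.15, -0.4, 0.01, 0, 0, -6, 0.07]}}

```text
time: 29.48
tool_pos: [0.4004, 0.3653, 0.2108]
ee_rot: [3.14, 0.001, -0.008]
wrist_force: [-0.4, -0.3, 0.0]
width: 0.0701
finger_force: 0.0
```

```bash
python3 w.py; python3 g.py .4403 .3663 .026 -.008
```

```text
pass0 0.62 [258.4, 113.9, 41.2, 71.2]  [0.4408 0.3666 0.0061] 0.03
reject0 0.86 [248.8, 0.4, 50.0, 60.0] EDGE [0.569  0.3716 0.1556] 0.225
t 29.62 p [0.4007 0.365  0.2117] rot [ 3.142 -0.    -0.01 ] w 0.0703 q6 2.21
[ 0.0395 -0.0017  0.1857] [ 0.  -0.  -0.1]
```

Emit:
{"name": "servo_tool", "arguments": {"commands": [0.04, -0.0015, 0.05, 0, 0, 0, 0.07, 0.04, -0.0015, 0.11, 0, 0, 0, 0.07, 0.04, -0.0015, 0.155, 0, 0, 0, 0.07, 0.04, -0.0015, 0.18, 0, 0, 0, 0.07, 0.04, -0.0015, 0.185, 0, 0, 0, 0.05, 0.04, -0.0015, 0.185, 0, 0, 0, 0.03, 0.04, -0.0015, 0.185, 0, 0, 0, 0.03, 0.04, -0.0015, 0.185, 0, 0, 0, 0.03, 0.04, -0.0015, 0.185, 0, 0, 0, 0.03, 0.04, -0.0015, 0.185, 0, 0, 0, 0.03]}}

```text
time: 30.88
tool_pos: [0.4412, 0.3677, 0.0285]
ee_rot: [-3.14, -0.003, -0.008]
wrist_force: [-0.3, -0.7, 5.8]
width: 0.0399
finger_force: 30.0
```

Emit:
{"name": "servo_tool", "arguments": {"commands": [0, 0, -0.04, 0, 0, 0, 0.03, 0, 0, -0.09, 0, 0, 0, 0.03, 0, 0.01, -0.14, 0, 0, 1, 0.03, 0.02, 0.05, -0.16, 0, 0, 2, 0.03, 0.045, 0.1, -0.16, 0, 0, 3, 0.03, 0.065, 0.15, -0.16, 0, 0, 4, 0.03, 0.085, 0.2, -0.16, 0, 0, 5, 0.03, 0.105, 0.25, -0.16, 0, 0, 6, 0.03, 0.12, 0.28, -0.16, 0, 0, 6, 0.03, 0.12, 0.28, -0.16, 0, 0, 6, 0.03]}}

```text
time: 32.12
tool_pos: [0.5581, 0.0842, 0.1856]
ee_rot: [3.141, 0.001, -0.116]
wrist_force: [0.6, 0.2, -1.1]
width: 0.0397
finger_force: 30.0
```

```bash
python3 g.py .6244 -.0642 .19 -.119 .6244 -.0642 .090 -.119
```

```text
t 32.12 p [0.5581 0.0842 0.1856] rot [ 3.141e+00  1.000e-03 -1.160e-01] w 0.0397 q6 1.74
[ 0.083   0.1397 -0.0045] [0.  0.1 0.2]
[0.0831 0.1397 0.0955] [0.  0.1 0.2]
```

Emit:
{"name": "servo_tool", "arguments": {"commands": [0.03, 0.05, 0, 0, 0, 0, 0.03, 0.06, 0.1, 0, 0, 0, 0, 0.03, 0.083, 0.135, 0, 0, 0, 0, 0.03, 0.083, 0.14, 0.01, 0, 0, 0, 0.03, 0.083, 0.14, 0.04, 0, 0, 0, 0.03, 0.083, 0.14, 0.07, 0, 0, 0, 0.03, 0.083, 0.14, 0.088, 0, 0, 0, 0.03, 0.083, 0.14, 0.0945, 0, 0, 0, 0.03, 0.083, 0.14, 0.0945, 0, 0, 0, 0.03, 0.083, 0.14, 0.0945, 0, 0, 0, 0.03]}}

```text
time: 33.38
tool_pos: [0.6255, -0.0622, 0.0936]
ee_rot: [3.141, -0.003, -0.112]
wrist_force: [-0.0, -0.2, -1.6]
width: 0.0396
finger_force: 30.0
```

Emit:
{"name": "servo_tool", "arguments": {"commands": [0, 0, 0, 0, 0, 0, 0.06, 0, 0, 0, 0, 0, 0, 0.07, 0, 0, 0, 0, 0, 0, 0.07, 0, 0, 0, 0, 0, 0, 0.07, 0, 0, -0.04, 0, 0, 0, 0.07, 0, 0, -0.09, 0, 0, 0, 0.07, -0.02, 0, -0.13, 0, 0, 0, 0.07, -0.04, 0, -0.13, 0, 0, 0, 0.07, -0.04, 0, -0.13, 0, 0, 0, 0.07]}}

```text
time: 34.5
tool_pos: [0.5845, -0.0576, 0.2231]
ee_rot: [3.141, -0.002, -0.113]
wrist_force: [0.3, -0.6, 0.2]
width: 0.0701
finger_force: 0.0
```

```bash
python3 c.py .06 pass0
python3 g.py .618 .2440 .21 -.03 .526 .365 .21 .17
```

```text
0.81 [259.5, 116.6, 45.0, 78.7] [ 0.6253 -0.062  -0.1117] 0.0246
0.55 [257.8, 200.6, 42.2, 73.8] [ 0.5422 -0.0524 -0.114 ] 0.0484
t 34.6 p [ 0.5848 -0.0577  0.2212] rot [-3.142e+00  1.000e-03 -1.130e-01] w 0.0699 q6 1.49
[-0.0009 -0.3035  0.0113] [-0.   0.  -4.7]
[-0.1059 -0.4134  0.0113] [ -0.    0.  -16.2]
```

Emit:
{"name": "servo_tool", "arguments": {"commands": [0, -0.05, 0, 0, 0, -1, 0.07, 0, -0.105, 0, 0, 0, -2, 0.06, 0, -0.16, 0, 0, 0, -3, 0.06, 0, -0.215, 0, 0, 0, -4, 0.06, 0, -0.265, 0.005, 0, 0, -4.7, 0.06, -0.001, -0.295, 0.01, 0, 0, -4.7, 0.06, -0.001, -0.303, 0.01, 0, 0, -4.7, 0.06, -0.001, -0.303, 0.01, 0, 0, -4.7, 0.06]}}

```text
time: 35.6
tool_pos: [0.618, 0.2432, 0.211]
ee_rot: [3.14, 0.001, -0.03]
wrist_force: [0.4, 0.3, 0.1]
width: 0.06
finger_force: 0.0
```

```bash
python3 w.py w7; python3 g.py .662 .2441 .026 -.03
```

```text
pass0 0.94 [534.0, 223.9, 24.3, 61.7] EDGE [ 0.5111 -0.1193  1.3687] 0.616
pass0 0.63 [527.8, 293.0, 10.6, 24.5]  [ 0.4781 -0.023   1.4718] 0.834
reject0 0.72 [137.1, 196.3, 61.7, 69.5]  [0.569  0.3714 0.1651] 0.039
reject0 0.7 [254.2, 112.6, 48.9, 70.8]  [ 0.6612  0.2436 -0.0871] 0.031
t 35.75 p [0.6182 0.242  0.2122] rot [ 3.141 -0.    -0.032] w 0.06 q6 1.89
[ 0.0436 -0.0035  0.1863] [ 0.  -0.  -0.1]
```

View pics/w7.png

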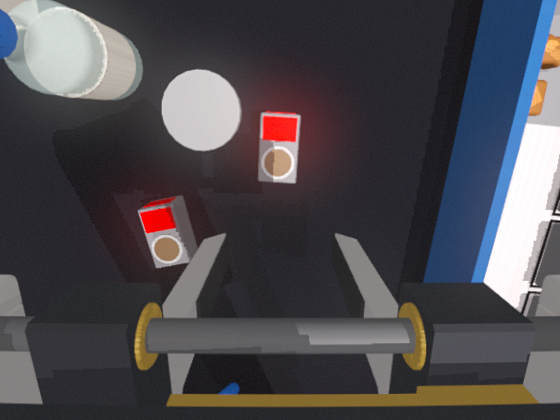

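Emit:
{"name": "servo_tool", "arguments": {"commands": [0.039, -0.0025, 0.05, 0, 0, 3, 0.056, 0.039, -0.0025, 0.11, 0, 0, 3, 0.056, 0.039, -0.0025, 0.155, 0, 0, 3, 0.056, 0.039, -0.0025, 0.18, 0, 0, 3, 0.056, 0.039, -0.0025, 0.186, 0, 0, 3, 0.056, 0.039, -0.0025, 0.186, 0, 0, 3, 0.03, 0.039, -0.0025, 0.186, 0, 0, 3, 0.03, 0.039, -0.0025, 0.186, 0, 0, 3, 0.03, 0.039, -0.0025, 0.186, 0, 0, 3, 0.03, 0.039, -0.0025, 0.186, 0, 0, 3, 0.03]}}

```text
time: 37.0
tool_pos: [0.6584, 0.2447, 0.0285]
ee_rot: [-3.141, -0.004, -0.083]
wrist_force: [-0.2, -1.5, 6.5]
width: 0.0394
finger_force: 30.0
```

Emit:
{"name": "servo_tool", "arguments": {"commands": [0, 0, -0.04, 0, 0, 0, 0.03, 0, 0, -0.09, 0, 0, 0, 0.03, 0, 0.01, -0.14, 0, 0, 1, 0.03, -0.01, 0.05, -0.17, 0, 0, 2, 0.03, -0.02, 0.1, -0.2, 0, 0, 3, 0.03, -0.03, 0.15, -0.2, 0, 0, 4, 0.03, -0.04, 0.2, -0.2, 0, 0, 5, 0.03, -0.05, 0.25, -0.2, 0, 0, 6, 0.03, -0.06, 0.3, -0.2, 0, 0, 7, 0.03, -0.07, 0.34, -0.2, 0, 0, 7, 0.03]}}

```text
time: 38.25
tool_pos: [0.5579, -0.0896, 0.2251]
ee_rot: [-3.141, 0.001, -0.206]
wrist_force: [1.1, -0.4, -2.0]
width: 0.0397
finger_force: 30.0
```

```bash
python3 - <<'E'
import numpy as np
q=[.5697,-.3359,-.2084]
for d in (-.0445,.0445): print(d, q[0]+d*np.cos(q[2]), q[1]+d*np.sin(q[2]))
E
python3 g.py .46 -.318 .23 -.208
```

```text
-0.0445 0.5261628376648682 -0.326693182102139
0.0445 0.6132371623351318 -0.34510681789786096
t 38.25 p [ 0.5579 -0.0896  0.2251] rot [-3.141e+00  1.000e-03 -2.060e-01] w 0.0397 q6 1.52
[-0.0492  0.2436 -0.0049] [-0.   0.1  0.1]
```

Emit:
{"name": "servo_tool", "arguments": {"commands": [-0.01, 0.05, 0, 0, 0, 0, 0.03, -0.02, 0.1, 0, 0, 0, 0, 0.03, -0.03, 0.15, 0, 0, 0, 0, 0.03, -0.04, 0.2, 0, 0, 0, 0, 0.03, -0.05, 0.235, 0, 0, 0, 0, 0.03, -0.05, 0.244, 0, 0, 0, 0, 0.03, -0.05, 0.244, 0, 0, 0, 0, 0.03, -0.05, 0.244, 0, 0, 0, 0, 0.03]}}

```text
time: 39.25
tool_pos: [0.461, -0.3156, 0.2258]
ee_rot: [-3.141, 0.0, -0.203]
wrist_force: [0.6, 1.3, -1.9]
width: 0.0401
finger_force: 30.0
```

```bash
python3 - <<'E'
from h import *
s=shot("wrist"); hsv=cv2.cvtColor(s["img"],cv2.COLOR_BGR2HSV)
m=cv2.inRange(hsv,(0,150,80),(8,255,255))|cv2.inRange(hsv,(172,150,80),(180,255,255)); m[200:]=0
c=max(cv2.findContours(m,0,2)[0],key=cv2.contourArea); f=np.zeros_like(m); cv2.drawContours(f,[c],-1,255,-1); print(cv2.boundingRect(c))
q,e=fit('reject_rack',[(s,f>0)],[.5697,-.336,-.21]); print(np.round(q,4),e)
for d in (-.0445,.0445): print(d, q[0]+d*np.cos(q[2]), q[1]+d*np.sin(q[2]))
P=[proj(s,world(np.array([[a+d,b,.016] for a in(-.042,.042) for b in(-.028,.028)]),q)) for d in(-.0445,.0445)]
show(s,"w8",np.vstack(P))
E
python3 g.py .6102 -.3445 .16 -.208 .6102 -.3445 .0345 -.208
```

```text
(245, 0, 66, 169)
[ 0.5573 -0.3324 -0.2112] 0.4569306323824355
-0.0445 0.5137917273190127 -0.32306705671002073
0.0445 0.600813562091272 -0.3417271819204691
t 39.3 p [ 0.4611 -0.3156  0.2259] rot [-3.141 -0.    -0.203] w 0.0399 q6 1.07
[ 0.1519 -0.0017  0.0659] [-0.  -0.   0.3]
[ 0.1519 -0.0017  0.1914] [-0.  -0.   0.3]
```

View pics/w8.png

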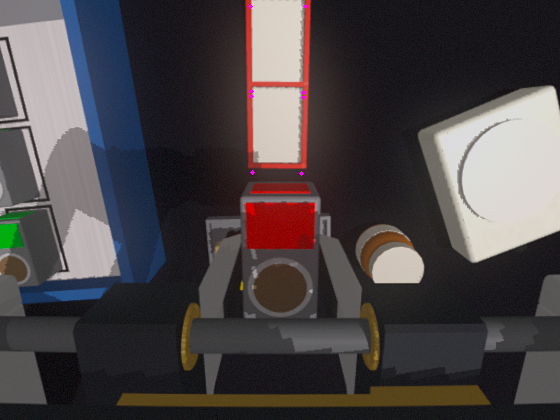

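The rack's near rib is at row 167 and its mid rib at row 84, columns 247 to 308. The fit was spoiled because the rack is cut off at the top of the image. I'll solve it from those ribs instead.

```bash
python3 - <<'E'
from h import *
s=shot("wrist")
for q in ([.5697,-.3359,-.2084],[.5653,-.3332,-.2084]):
    print(np.round(proj(s,world(np.array([[-.0915,-.033,.016],[-.0915,.033,.016],[0,-.033,.016],[0,.033,.016],[.0915,-.033,.016],[.0915,.033,.016]]),q)),1).tolist())
hsv=cv2.cvtColor(s["img"],cv2.COLOR_BGR2HSV)
m=cv2.inRange(hsv,(0,150,80),(8,255,255))|cv2.inRange(hsv,(172,150,80),(180,255,255)); m[178:]=0
for r in (20,50,84,120,160): x=np.where(m[r])[0]; print(r,x.min(),x.max())
print(np.where(m[:,278])[0])
E
```

```text
[[306.2, 166.0], [248.8, 165.7], [308.3, 81.8], [247.3, 81.5], [310.6, -12.7], [245.7, -13.1]]
[[304.6, 170.2], [247.3, 169.9], [306.6, 86.6], [245.7, 86.2], [308.8, -7.4], [244.1, -7.8]]
20 245 310
50 246 309
84 247 307
120 247 307
160 248 306
[ 82  83  84  85 164 165 166 167 168]
```

Emit:
{"name": "servo_tool", "arguments": {"commands": [0.04, 0, 0, 0, 0, 0, 0.03, 0.09, -0.001, 0, 0, 0, 0, 0.03, 0.13, -0.002, 0, 0, 0, 0, 0.03, 0.15, -0.002, 0.02, 0, 0, 0, 0.03, 0.15, -0.002, 0.07, 0, 0, 0, 0.03, 0.15, -0.002, 0.12, 0, 0, 0, 0.03, 0.15, -0.002, 0.16, 0, 0, 0, 0.03, 0.15, -0.002, 0.18, 0, 0, 0, 0.03, 0.15, -0.002, 0.19, 0, 0, 0, 0.03, 0.15, -0.002, 0.19, 0, 0, 0, 0.03]}}

```text
time: 40.6
tool_pos: [0.6084, -0.3457, 0.037]
ee_rot: [3.141, -0.002, -0.205]
wrist_force: [-0.2, 0.2, -2.0]
width: 0.0401
finger_force: 30.0
```

Emit:
{"name": "servo_tool", "arguments": {"commands": [0, 0, 0, 0, 0, 0, 0.03, 0, 0, 0, 0, 0, 0, 0.06, 0, 0, 0, 0, 0, 0, 0.07, 0, 0, 0, 0, 0, 0, 0.07, 0, 0, 0, 0, 0, 0, 0.07, 0, 0, -0.05, 0, 0, 0, 0.07, 0, 0, -0.11, 0, 0, 0, 0.07, -0.02, 0, -0.17, 0, 0, 0, 0.07, -0.04, 0, -0.19, 0, 0, 0, 0.07, -0.04, 0, -0.19, 0, 0, 0, 0.07]}}

```text
time: 41.85
tool_pos: [0.5689, -0.338, 0.2299]
ee_rot: [3.139, -0.006, -0.206]
wrist_force: [0.4, 0.2, 0.3]
width: 0.07
finger_force: 0.0
```

```bash
python3 c.py .006 reject0;  python3 - <<'E'
from h import *
s=shot("wrist"); hsv=cv2.cvtColor(s["img"],cv2.COLOR_BGR2HSV)
m=cv2.inRange(hsv,(0,150,80),(8,255,255))|cv2.inRange(hsv,(172,150,80),(180,255,255)); m[300:]=0
c=max(cv2.findContours(m,0,2)[0],key=cv2.contourArea); f=np.zeros_like(m); cv2.drawContours(f,[c],-1,255,-1); print(cv2.boundingRect(c))
q,e=fit('reject_rack',[(s,f>0)],[.568,-.336,-.21]); print(np.round(q,4),e); show(s,"w9")
E
python3 g.py .54 .32 .25 .165
```

```text
0.68 [258.2, 116.3, 43.1, 65.8] [ 0.6113 -0.3468 -0.2096] 0.025
(247, 100, 63, 157)
[ 0.5689 -0.3349 -0.2178] 0.028048485344295708
t 42.0 p [ 0.5683 -0.337   0.2234] rot [-3.14e+00  3.00e-03 -2.05e-01] w 0.0699 q6 1.15
[-0.1614 -0.6375 -0.0251] [ -0.1   0.2 -21.2]
```

View pics/w9.png

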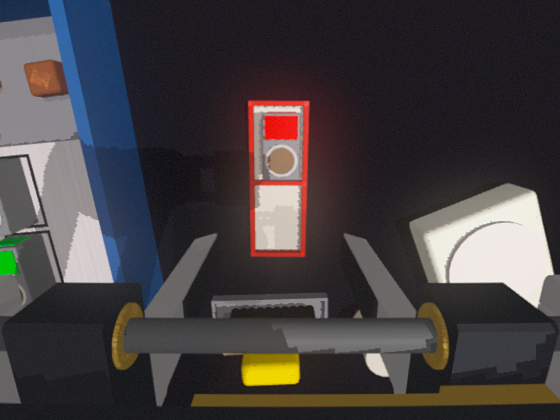

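Red one is seated in the far nest, shown at (281,145). Now the last red.

Emit:
{"name": "servo_tool", "arguments": {"commands": [-0.015, -0.05, -0.01, 0, 0, -2, 0.07, -0.03, -0.11, -0.02, 0, 0, -4, 0.07, -0.045, -0.17, -0.02, 0, 0, -6, 0.07, -0.06, -0.23, -0.02, 0, 0, -8, 0.07, -0.075, -0.29, -0.02, 0, 0, -10, 0.07, -0.09, -0.35, -0.02, 0, 0, -12, 0.07, -0.105, -0.41, -0.02, 0, 0, -14, 0.07, -0.12, -0.47, -0.02, 0, 0, -16, 0.07, -0.135, -0.52, -0.02, 0, 0, -18, 0.07, -0.15, -0.56, -0.02, 0, 0, -20, 0.07]}}

```text
time: 43.25
tool_pos: [0.5348, 0.2439, 0.2426]
ee_rot: [3.141, 0.005, 0.147]
wrist_force: [0.1, -0.2, 1.2]
width: 0.07
finger_force: 0.0
```

```bash
python3 g.py .53 .365 .21 .165
```

```text
t 43.25 p [0.5348 0.2439 0.2426] rot [3.141 0.005 0.147] w 0.07 q6 1.76
[ 0.0132 -0.1205  0.0324] [ 0.   0.3 -1. ]
```

Emit:
{"name": "servo_tool", "arguments": {"commands": [0.005, -0.05, 0, 0, 0, -1, 0.07, 0.01, -0.1, 0.02, 0, 0, -1, 0.07, 0.013, -0.12, 0.032, 0, 0, -1, 0.07, 0.013, -0.12, 0.032, 0, 0, -1, 0.07, 0.013, -0.12, 0.032, 0, 0, -1, 0.07]}}

```text
time: 43.88
tool_pos: [0.5318, 0.3608, 0.2138]
ee_rot: [3.14, 0.0, 0.16]
wrist_force: [0.3, -0.3, 0.6]
width: 0.0697
finger_force: 0.0
```

```bash
python3 w.py; python3 g.py .569 .3714 .026 .165
```

```text
reject0 0.78 [255.1, 114.2, 41.0, 71.0]  [0.5692 0.3722 0.1634] 0.038
reject0 0.54 [494.1, 147.5, 65.3, 156.3] EDGE [0.4898 0.0494 0.2143] 0.447
t 44.02 p [0.5321 0.3608 0.2153] rot [-3.141e+00 -2.000e-03  1.590e-01] w 0.0698 q6 1.92
[ 0.0378 -0.0046  0.1893] [-0.  -0.1 -0.3]
```

Emit:
{"name": "servo_tool", "arguments": {"commands": [0.038, -0.005, 0.05, 0, 0, 0, 0.07, 0.038, -0.005, 0.11, 0, 0, 0, 0.07, 0.038, -0.005, 0.16, 0, 0, 0, 0.07, 0.038, -0.005, 0.183, 0, 0, 0, 0.06, 0.038, -0.005, 0.189, 0, 0, 0, 0.05, 0.038, -0.005, 0.189, 0, 0, 0, 0.03, 0.038, -0.005, 0.189, 0, 0, 0, 0.03, 0.038, -0.005, 0.189, 0, 0, 0, 0.03, 0.038, -0.005, 0.189, 0, 0, 0, 0.03, 0.038, -0.005, 0.189, 0, 0, 0, 0.03]}}

```text
time: 45.28
tool_pos: [0.5691, 0.3736, 0.0271]
ee_rot: [-3.141, -0.003, 0.162]
wrist_force: [-0.5, -1.9, 5.0]
width: 0.0399
finger_force: 30.0
```

Emit:
{"name": "servo_tool", "arguments": {"commands": [0, 0, -0.04, 0, 0, 0, 0.03, 0, 0, -0.09, 0, 0, 0, 0.03, 0, 0.01, -0.14, 0, 0, 1, 0.03, 0, 0.05, -0.18, 0, 0, 3, 0.03, 0, 0.1, -0.2, 0, 0, 6, 0.03, 0, 0.15, -0.2, 0, 0, 9, 0.03, 0, 0.2, -0.2, 0, 0, 12, 0.03, 0, 0.25, -0.2, 0, 0, 15, 0.03, 0, 0.3, -0.2, 0, 0, 18, 0.03, 0, 0.35, -0.2, 0, 0, 20, 0.03]}}

```text
time: 46.52
tool_pos: [0.6239, 0.0263, 0.224]
ee_rot: [-3.142, 0.002, -0.188]
wrist_force: [0.8, 0.7, 0.1]
width: 0.04
finger_force: 30.0
```

```bash
python3 g.py .5255 -.3255 .21 -.211
```

```text
t 46.52 p [0.6239 0.0263 0.224 ] rot [-3.142e+00  2.000e-03 -1.880e-01] w 0.04 q6 1.71
[-0.0308  0.364   0.014 ] [-0.   0.1  1.3]
```

Emit:
{"name": "servo_tool", "arguments": {"commands": [0, 0.05, 0, 0, 0, 1, 0.03, -0.005, 0.1, 0, 0, 0, 1, 0.03, -0.01, 0.15, 0, 0, 0, 1, 0.03, -0.015, 0.2, 0, 0, 0, 1, 0.03, -0.02, 0.25, 0, 0, 0, 1, 0.03, -0.025, 0.3, 0, 0, 0, 1, 0.03, -0.03, 0.34, 0, 0, 0, 1, 0.03, -0.031, 0.364, 0, 0, 0, 1, 0.03, -0.031, 0.364, 0, 0, 0, 1, 0.03, -0.031, 0.364, 0, 0, 0, 1, 0.03]}}

```text
time: 47.78
tool_pos: [0.5265, -0.3228, 0.2248]
ee_rot: [-3.14, 0.0, -0.204]
wrist_force: [-0.9, 0.2, -2.3]
width: 0.0396
finger_force: 30.0
```

```bash
python3 g.py .5257 -.3256 .035 -.211
```

```text
t 47.77 p [ 0.5265 -0.3228  0.2248] rot [-3.14   0.    -0.204] w 0.0396 q6 1.13
[-0.0002  0.0031  0.1898] [-0.1  0.   0.4]
```

Emit:
{"name": "servo_tool", "arguments": {"commands": [0, 0.002, 0.05, 0, 0, 0, 0.03, 0, 0.002, 0.1, 0, 0, 0, 0.03, 0, 0.002, 0.15, 0, 0, 0, 0.03, 0, 0.002, 0.175, 0, 0, 0, 0.03, 0, 0.002, 0.186, 0, 0, 0, 0.03, 0, 0.002, 0.189, 0, 0, 0, 0.03, 0, 0.002, 0.189, 0, 0, 0, 0.03, 0, 0.002, 0.189, 0, 0, 0, 0.03]}}

```text
time: 48.78
tool_pos: [0.5265, -0.3267, 0.0378]
ee_rot: [3.14, -0.003, -0.205]
wrist_force: [1.0, 0.2, -1.0]
width: 0.0399
finger_force: 30.0
```

Emit:
{"name": "servo_tool", "arguments": {"commands": [0, 0, 0, 0, 0, 0, 0.06, 0, 0, 0, 0, 0, 0, 0.07, 0, 0, 0, 0, 0, 0, 0.07, 0, 0, 0, 0, 0, 0, 0.07, 0, 0, -0.05, 0, 0, 0, 0.07, 0, 0, -0.11, 0, 0, 0, 0.07, -0.02, 0, -0.17, 0, 0, 0, 0.07, -0.04, 0, -0.2, 0, 0, 0, 0.07, -0.08, 0, -0.2, 0, 0, 0, 0.07, -0.08, 0, -0.2, 0, 0, 0, 0.07]}}

```text
time: 50.02
tool_pos: [0.4457, -0.3095, 0.237]
ee_rot: [3.141, -0.001, -0.206]
wrist_force: [-0.2, 0.6, -1.0]
width: 0.0701
finger_force: 0.0
```

```bash
python3 c.py .006 reject0; python3 m.py 2>&1 | grep -E "^(brush|pass|reject|scrap|dish|marker|amber)"; python3 -c "
from h import *
s=shot('scene'); show(s,'fin')"
```

```text
0.8 [258.0, 75.6, 41.5, 66.1] [ 0.526  -0.3262 -0.1928] 0.0257
0.74 [249.9, 0.0, 61.6, 154.0] [ 0.5647 -0.3345 -2.0205] 0.7445
0.72 [260.5, 1.7, 44.4, 62.3] [ 0.592  -0.3431 -0.1983] 0.2168
reject_rack 0.73 [370.5, 169.4, 20.4, 32.8]
reject_rack 0.9 [178.3, 296.7, 83.8, 79.1]
reject_rack [ 0.5662 -0.3341 -0.1824] 0.7385 [ 0.5648 -0.336   0.4053] [ 0.5659 -0.3351 -0.2086]
brush 0.5 [350.9, 251.0, 45.3, 13.4]
brush 0.57 [139.3, 240.1, 51.8, 56.1]
brush [ 0.3879 -0.2885 -0.1408] 0.4423 [ 0.3925 -0.2891 -0.0275] [ 0.3875 -0.2891 -0.1736]
brush_rest 0.7 [339.2, 249.0, 54.7, 20.7]
brush_rest 0.86 [137.7, 248.8, 64.2, 61.7]
brush_rest [ 0.3889 -0.2868 -0.1614] 0.3929 [ 0.4034 -0.2805  0.0869] [ 0.389  -0.2885 -0.1846]
pass0 0.88 [ 0.634 -0.06 ] 1 [ 0.6358 -0.0592 -0.0935] 0.0706
pass0 0.86 [ 0.551 -0.051] 1 [ 0.5518 -0.0511 -0.0985] 0.0663
pass0 0.59 [ 0.465 -0.044] 1 [ 0.4652 -0.0432 -0.0986] 0.0727
reject0 0.94 [ 0.607 -0.342] 2 [ 0.6074 -0.3435 -0.193 ] 0.079
reject0 0.72 [ 0.635 -0.062] 1 [ 0.6372 -0.0616 -0.115 ] 0.0762
scrap0 0.69 [ 0.724 -0.031  0.08 ]
scrap0 0.63 [ 0.392 -0.223  0.08 ]
scrap0 0.54 [ 0.708 -0.107  0.08 ]
scrap0 0.46 [ 0.683 -0.013  0.08 ]
dish 0.6 [0.698 0.328 0.01 ]
dish 0.46 [ 0.729 -0.112  0.01 ]
amber_jar 0.52 [ 0.61 -0.32  0.01]
amber_jar 0.36 [ 0.399 -0.233  0.01 ]
```

View pics/fin.png

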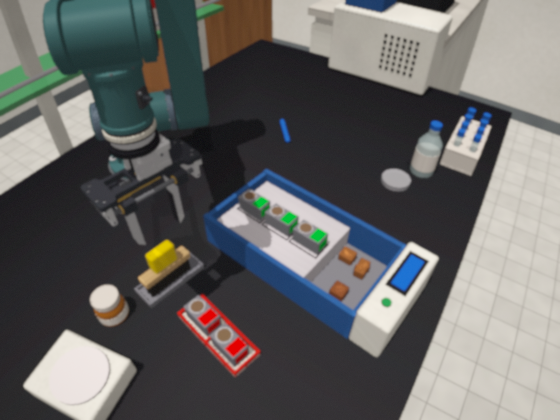

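The final view shows three greens on the outlines at (255–312, 205–237), two reds in the nests at (205,315) and (232,345), three chunks in the tray, and the brush upright at (165,262). The bystanders are untouched and the gripper is clear, so I'm handing in.

```bash
python3 -c "
from bench import close_job
print(close_job())"
```

```text
the job is handed in; nothing more can be done
None
```

The job is handed in at about 50 s of the 210 s, with no verdict shown; in the last pictures the three chunks are in the tray, the brush is upright in its rest, the three green carriers are on their outlines and the two red ones in their nests, all within about 3 mm.

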